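# Fill the empty pockets of a specimen-pot carton and fold it shut

## Task

Finish packing the carton of specimen pots: stand one of the red-lidded spare pots from the blue mat in every empty pocket of its foam insert, setting them down rather than dropping them, and leave the pots already packed in their places. When all six pockets are full, close the carton as it is meant to be closed: fold both short end flaps down flat first, then both long side flaps flat on top of them. Leave any spare pots you do not need standing on the bench, and do not disturb the reagent bottle or the other things lying about.

Things in the scene. Friction and masses are not known exactly. Their poses are not given: they have to be found in the camera images.
- carton: brown corrugated carton, stuck down so that it does not slide, 126 mm (its x) by 252 mm (its y) outside, walls 4 mm; wall tops 82 mm up at the ends, 86 mm at the long sides. Inside, a grey foam insert with six pockets in two rows of three; its top is 34 mm above the bench. Four hinged flaps stand open. Origin at the centre of its underside, y along its length, z up
- pocket1 (a point): centre of the dark floor of pocket 1, 4 mm above the bench; the pocket is 50 x 50 mm and 30 mm deep, a pot stands in it with 4 mm play all round; pockets are 72 mm apart along the carton's y and 58 mm along its x: 1, 2 are at the carton's +y end, 3, 4 in the middle, 5, 6 at the -y end; odd ones in the -x row
- pocket2 (a point): centre of the dark floor of pocket 2, 4 mm above the bench; the pocket is 50 x 50 mm and 30 mm deep, a pot stands in it with 4 mm play all round
- pocket3 (a point): centre of the dark floor of pocket 3, 4 mm above the bench; the pocket is 50 x 50 mm and 30 mm deep, a pot stands in it with 4 mm play all round
- pocket4 (a point): centre of the dark floor of pocket 4, 4 mm above the bench; the pocket is 50 x 50 mm and 30 mm deep, a pot stands in it with 4 mm play all round
- pocket5 (a point): centre of the dark floor of pocket 5, 4 mm above the bench; the pocket is 50 x 50 mm and 30 mm deep, a pot stands in it with 4 mm play all round
- pocket6 (a point): centre of the dark floor of pocket 6, 4 mm above the bench; the pocket is 50 x 50 mm and 30 mm deep, a pot stands in it with 4 mm play all round
- end_left (a joint): short end flap at the carton's +y end: 123 mm wide, 61.5 mm from crease to free edge, 4 mm thick; the middle of its crease (hinge axis) is at (0, 124, 84) mm in the carton's frame. 0 = folded flat on top, 1.57 = upright, 1.95 to 2.3 at the start (leaning outwards), stop at 2.75. Under 1 N at the edge moves it; it stays where it is left
- end_right (a joint): short end flap at the carton's -y end: 123 mm wide, 61.5 mm from crease to free edge, 4 mm thick; the middle of its crease (hinge axis) is at (0, -124, 84) mm in the carton's frame. 0 = folded flat on top, 1.57 = upright, 1.95 to 2.3 at the start (leaning outwards), stop at 2.75. Under 1 N at the edge moves it; it stays where it is left
- side_near (a joint): long side flap at the carton's -x side (towards the robot): 252 mm wide, 61.5 mm from crease to free edge, 4 mm thick; the middle of its crease (hinge axis) is at (-61, 0, 88.5) mm in the carton's frame. 0 = folded flat on top, 1.57 = upright, 1.95 to 2.3 at the start (leaning outwards), stop at 2.75. Under 1 N at the edge moves it; it stays where it is left
- side_far (a joint): long side flap at the carton's +x side: 252 mm wide, 61.5 mm from crease to free edge, 4 mm thick; the middle of its crease (hinge axis) is at (61, 0, 88.5) mm in the carton's frame. 0 = folded flat on top, 1.57 = upright, 1.95 to 2.3 at the start (leaning outwards), stop at 2.75. Under 1 N at the edge moves it; it stays where it is left
- packed1: plastic specimen pot, white body 42 mm across, red screw lid 44 mm across over its top 18 mm (52 to 70 mm up), 70 mm tall, 50 to 100 g, its weight low down so that it stands firmly; origin at the centre of its underside, z up when it stands; already standing in pocket 1, or absent (that pocket is then empty)
- packed2: plastic specimen pot, white body 42 mm across, red screw lid 44 mm across over its top 18 mm (52 to 70 mm up), 70 mm tall, 50 to 100 g, its weight low down so that it stands firmly; origin at the centre of its underside, z up when it stands; already standing in pocket 2, or absent (that pocket is then empty)
- packed3: plastic specimen pot, white body 42 mm across, red screw lid 44 mm across over its top 18 mm (52 to 70 mm up), 70 mm tall, 50 to 100 g, its weight low down so that it stands firmly; origin at the centre of its underside, z up when it stands; already standing in pocket 3, or absent (that pocket is then empty)
- packed4: plastic specimen pot, white body 42 mm across, red screw lid 44 mm across over its top 18 mm (52 to 70 mm up), 70 mm tall, 50 to 100 g, its weight low down so that it stands firmly; origin at the centre of its underside, z up when it stands; already standing in pocket 4, or absent (that pocket is then empty)
- packed5: plastic specimen pot, white body 42 mm across, red screw lid 44 mm across over its top 18 mm (52 to 70 mm up), 70 mm tall, 50 to 100 g, its weight low down so that it stands firmly; origin at the centre of its underside, z up when it stands; already standing in pocket 5, or absent (that pocket is then empty)
- packed6: plastic specimen pot, white body 42 mm across, red screw lid 44 mm across over its top 18 mm (52 to 70 mm up), 70 mm tall, 50 to 100 g, its weight low down so that it stands firmly; origin at the centre of its underside, z up when it stands; already standing in pocket 6, or absent (that pocket is then empty)
- spare1: spare plastic specimen pot, white body 42 mm across, red screw lid 44 mm across over its top 18 mm (52 to 70 mm up), 70 mm tall, 50 to 100 g, its weight low down so that it stands firmly; origin at the centre of its underside, z up when it stands; stands at the start on a blue bench mat (300 x 200 x 3 mm, fixed, to the robot's left), where the spare pots and a reagent bottle are about 95 mm apart
- spare2: spare plastic specimen pot, white body 42 mm across, red screw lid 44 mm across over its top 18 mm (52 to 70 mm up), 70 mm tall, 50 to 100 g, its weight low down so that it stands firmly; origin at the centre of its underside, z up when it stands; stands at the start on a blue bench mat (300 x 200 x 3 mm, fixed, to the robot's left), where the spare pots and a reagent bottle are about 95 mm apart
- spare3: spare plastic specimen pot, white body 42 mm across, red screw lid 44 mm across over its top 18 mm (52 to 70 mm up), 70 mm tall, 50 to 100 g, its weight low down so that it stands firmly; origin at the centre of its underside, z up when it stands; stands at the start on a blue bench mat (300 x 200 x 3 mm, fixed, to the robot's left), where the spare pots and a reagent bottle are about 95 mm apart
- spare4: spare plastic specimen pot, white body 42 mm across, red screw lid 44 mm across over its top 18 mm (52 to 70 mm up), 70 mm tall, 50 to 100 g, its weight low down so that it stands firmly; origin at the centre of its underside, z up when it stands; stands at the start on a blue bench mat (300 x 200 x 3 mm, fixed, to the robot's left), where the spare pots and a reagent bottle are about 95 mm apart
- spare5: spare plastic specimen pot, white body 42 mm across, red screw lid 44 mm across over its top 18 mm (52 to 70 mm up), 70 mm tall, 50 to 100 g, its weight low down so that it stands firmly; origin at the centre of its underside, z up when it stands; stands at the start on a blue bench mat (300 x 200 x 3 mm, fixed, to the robot's left), where the spare pots and a reagent bottle are about 95 mm apart
- reagent: amber reagent bottle with a white cap, 50 mm across, 96 mm tall, standing on the mat among the spare pots; to be left alone; origin at the centre of its underside
- slide_rack: grey slide rack, 55 x 85 x 75 mm, standing beyond the carton and the mat; to be left alone; origin at the centre of its underside
There are look-alikes about, which are no part of the job. Leave any yellow look-alike of the packed4 alone.

How it is judged:
By the outcome, as a careful person would: the job done as asked, in the order asked, and still so for the second after the job is handed in, with the robot touching nothing.
Of packed1, packed2, packed3, packed4, packed5, packed6 only 1 to 3 are there at a start; the rules pass over those that are not, and their reading is None.
At some moment in a run one of spare1, spare2, spare3, spare4, spare5 may be knocked a few centimetres aside while the robot is not near it.
It also fails if it takes over 210 s, if anything falls off the work surface, if the arm or the gripper's body presses on something with over 40 N, if the wrist force passes 120 N, or if a joint passes its speed limit or range.

## Robot

A 6-joint arm with a two-finger parallel gripper is mounted at the origin on the work surface. World frame = base frame: x ahead of the robot, y to its left, z up, the work surface at z = 0. Lengths are in m, angles in rad, forces in N, time in s.
With the tool pointing down it reaches from about 0.375 to 0.975 m from the base axis. Payload 3.8 kg.
Tool frame: the origin (TCP) lies on the centre line of the jaws, within the pads' length; the fingertips stand 19 mm ahead of it and the grasp point (between the pads) is the TCP; z points along the fingers, y is the direction in which the jaws open and shut (so a half turn about z gives the same grasp; the last joint's range is limited). The gripper opens to 85 mm and grips with 20 to 120 N. Pads are 22 mm wide; open, the fingers measure 114 mm over their backs; the gripper's body (76 mm by 85 mm) begins 54 mm behind the grasp point. The pads swing forward as they close: fully open they stand 13 mm farther back than shut.
Start: joints at [1.247, 0.264, 1.604, -0, 1.274, -0.037], TCP at [0.191, 0.647, 0.25] pointing down, gripper open.
Joint ranges: [-2.63, 2.63], [-0.94, 2.18], [0.31, 2.57], [-1.31, 4.45], [0, 2.66], [-2.55, 2.55]. Speed limits (rad/s): [2.57, 2.57, 3.14, 3.14, 3.14, 3.14].

## Interface

Orientations are given as a rotation vector (axis times angle).
In Python, from rig import state, capture, close_job gives the robot as it stands.
- The arm moves only by the tool play_rows, never from a script. Its argument "increments" is a list of rows, each a list of 3 entries, a list of its own where there are three numbers: the shift along the tool's x, y, z in mm, then the turn, a rotation vector about the tool's x, y, z in degrees, then the finger opening in mm, from 0 to 85.4. In form: [[[x, y, z], [rx, ry, rz], gripper], ...]. A call has 1 to 12 rows; each row is the pose to reach, as a shift and turn from the pose commanded when the call began, along the tool's axes at that moment; what a row does not reach only later rows make up. A row lasts 1/12 s, in which the tool goes at most 41.7 mm and 7.16 degrees, less where a joint would pass 70% of its speed; a pose out of reach is approached as far as the arm can. A call with a gripper value outside its range is refused whole. The fingers move at their own pace and stop on an object; "squeeze" is the grip in N (left out, the last holds). Time passes only in rows, so rows that repeat a pose let the fingers close. It gives the time, the measured TCP pose, the force and the opening at its end, in the units of the state.
- state(): the state, without advancing time (a new reading comes with each control period).
- capture(name): name is "scene" or "top" or "wrist"; returns a dict with "image" (420x560x3 uint8, red, green, blue), "camera_matrix" (3x3 intrinsics, pixels), "R" (3x3) and "t" (3): a world point X has camera coordinates R X + t. Camera axes: x right, y down, z forward; pixel columns grow to the right and rows downward; lengths in m; the calibration is good to about 2 mm. A picture is of the moment at which its call begins. There is no depth.
- close_job(): hands the job in, once; it reports no verdict.
The state is a dict: "clock": time; "joints": joint angles; "joint_vel": joint speeds; "joint_efforts": joint torques, N m; "tcp_pos": TCP position; "tool_rot": TCP orientation; "force": force on the tool from outside, world axes, zero at the start; "moment": the same for the moment, N m; "gripper_width": finger opening in m.
Only numpy, scipy, OpenCV 4.12 (cv2) and the standard library are available. Lean on these libraries where they do the work, as an engineer would, in place of code of your own. Each camera call takes 0.05 s, during which the arm holds its last target.

## Working session

There is one attempt and no reset: what is moved stays moved. The work goes in short steps, Python scripts to look and compute and a tool call to move; the robot and the scene stay as the last step left them, time stands still between calls to the robot, and variables do not carry over. Pictures are saved under pics/ and viewed, and the job is handed in when it is done.

Besides the shell and the picture viewer there is one more tool, called after ">>>" as name([rows], argument=value, ...), one row to a line, values as JSON. play_rows: Moves the arm, as the interface text tells. Its arguments: {"type":"object","properties":{"increments":{"type":"array","items":{"type":"array"}},"squeeze":{"type":"number"}},"required":["increments"]}

```bash
ls; mkdir -p pics
python3 - <<'E'
from rig import state, capture
import cv2
print(state())
for n in ["scene","top","wrist"]:
    c=capture(n); cv2.imwrite(f"pics/{n}0.png",c["image"][:,:,::-1]); print(n,c["camera_matrix"].tolist(),c["R"].round(4).tolist(),c["t"].round(4).tolist())
E
```

```text
pics
{'clock': 0.0, 'joints': array([ 1.24710844e+00,  2.64778620e-01,  1.60536952e+00,  1.39063053e-05,
        1.27370522e+00, -3.69143179e-02]), 'joint_vel': array([-0.00132858,  0.00012755, -0.00089968,  0.00090628, -0.00180494,
       -0.00060606]), 'joint_efforts': array([ 3.01695582e-03, -5.15106797e+01, -3.67324162e+01,  2.25797285e-04,
        1.26682103e-02,  3.12278758e-06]), 'tcp_pos': array([0.19071776, 0.64677938, 0.24894724]), 'tool_rot': array([-0.44886716, -3.10893572,  0.00348933]), 'force': array([-0.37893552,  0.19998175,  1.00505552]), 'moment': array([-0.01766253,  0.02295791,  0.07247648]), 'gripper_width': 0.08527284333147554}
scene [[489.1239932199793, 0.0, 277.2280839326849], [0.0, 489.1239932199793, 217.27976797173054], [0.0, 0.0, 1.0]] [[-0.3066, 0.9518, -0.0008], [0.6376, 0.2047, -0.7427], [-0.7067, -0.2282, -0.6697]] [0.1134, -0.3209, 1.4298]
top [[545.0992925413528, 0.0, 289.1897088465559], [0.0, 545.0992925413528, 218.1595141625068], [0.0, 0.0, 1.0]] [[0.0091, -1.0, -0.0028], [-0.9933, -0.0087, -0.1155], [0.1155, 0.0039, -0.9933]] [0.0889, 0.5534, 1.1539]
wrist [[360.4733536119817, 0.0, 270.36107416153715], [0.0, 360.4733536119817, 209.2107142726477], [0.0, 0.0, 1.0]] [[0.2828, 0.9592, -0.0019], [0.9174, -0.2699, 0.2926], [0.2801, -0.0845, -0.9562]] [-0.6733, -0.0376, 0.3781]
```

View pics/scene0.png

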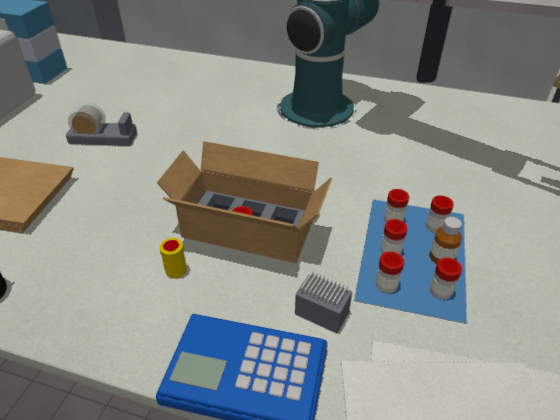

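View pics/top0.png

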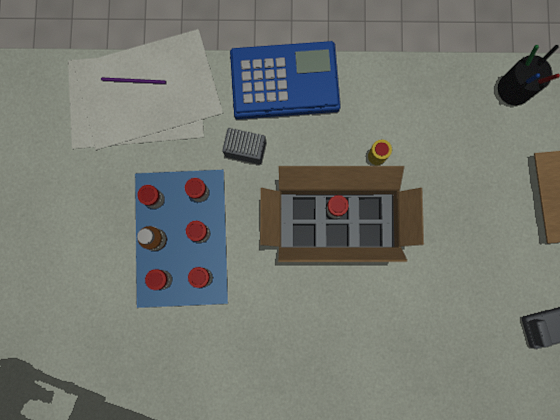

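View pics/wrist0.png

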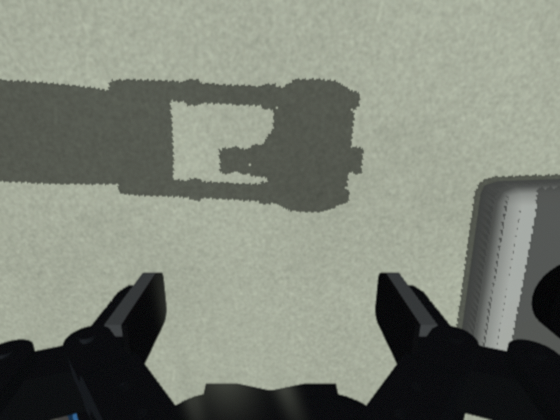

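The top view shows six things on the mat. The red lids are at (149,195), (196,188), (196,231), (157,279) and (199,277), and the reagent bottle is at (149,237). There is one packed pot, at (338,206), and a yellow look-alike with a red top at (380,152). I'll crop in close to check the choice.

```bash
cat > h.py <<'E'
import numpy as np, cv2
from rig import state, capture
from scipy.spatial.transform import Rotation as Ro
def ray(c,uv,z):
    uv=np.atleast_2d(np.array(uv,float)); K=c["camera_matrix"];R=c["R"];t=c["t"]
    d=np.c_[(uv-[K[0,2],K[1,2]])/[K[0,0],K[1,1]],np.ones(len(uv))]@R
    o=-R.T@t
    return o+d*((z-o[2])/d[:,2])[:,None]
def proj(c,X):
    X=np.atleast_2d(X); p=X@c["R"].T+c["t"]; p=p@c["camera_matrix"].T
    return p[:,:2]/p[:,2:]
def red(c,amin=60):
    im=c["image"].astype(int); m=((im[...,0]>110)&(im[...,1]<70)&(im[...,2]<75)).astype(np.uint8)
    n,l,s,ce=cv2.connectedComponentsWithStats(m); return [(ce[i],s[i]) for i in range(1,n) if s[i,4]>=amin]
def save(c,name,box=None,k=1):
    im=c["image"]
    if box: im=im[box[1]:box[3],box[0]:box[2]]
    im=cv2.resize(im,None,fx=k,fy=k,interpolation=cv2.INTER_CUBIC)
    cv2.imwrite(f"pics/{name}.png",np.ascontiguousarray(im[:,:,::-1]))
E
python3 - <<'E'
from h import *
c=capture("top")
save(c,"mat",(130,130,430,310),2.6); save(c,"carton",(250,140,430,275),4.4)
for ce,s in red(c,30):
    print(ce.round(1),s, ray(c,ce,0.064)[0].round(4))
c=capture("scene"); save(c,"carton_s",(150,130,350,280),4)
for ce,s in red(c,30): print(ce.round(1),s, ray(c,ce,0.064)[0].round(4))
E
```

```text
[381.7 148.8] [376 143  13  13 126] [ 0.7007 -0.1036  0.064 ]
[194.2 187.2] [185 178  20  20 276] [0.6135 0.2969 0.064 ]
[147.3 194.4] [138 185  20  20 133] [0.5971 0.3964 0.064 ]
[338.  204.8] [329 196  20  19 294] [ 0.5784 -0.0095  0.064 ]
[195.5 230.3] [186 221  20  20 286] [0.5213 0.2914 0.064 ]
[197.7 276.9] [188 267  21  21 289] [0.4235 0.284  0.064 ]
[155.  279.5] [145 270  21  20 293] [0.4172 0.3732 0.064 ]
[398.2 195.2] [388 189  21  13 211] [0.4146 0.282  0.064 ]
[442.3 202. ] [432 196  21  13 218] [0.4089 0.3719 0.064 ]
[242.8 209.8] [232 206  21   9 117] [ 0.5581 -0.0129  0.064 ]
[395.8 226.3] [385 219  22  16 271] [0.5125 0.29   0.064 ]
[439.8 233.2] [436 228  10  13  49] [0.5061 0.3735 0.064 ]
[457.1 238.5] [453 234   8  10  43] [0.511 0.406 0.064]
[170.5 245. ] [163 240  16  11 130] [ 0.6941 -0.1066  0.064 ]
[391.7 259.9] [380 251  24  18 330] [0.6051 0.2952 0.064 ]
[449.1 266.3] [437 258  25  18 344] [0.5891 0.3956 0.064 ]
```

View pics/mat.png

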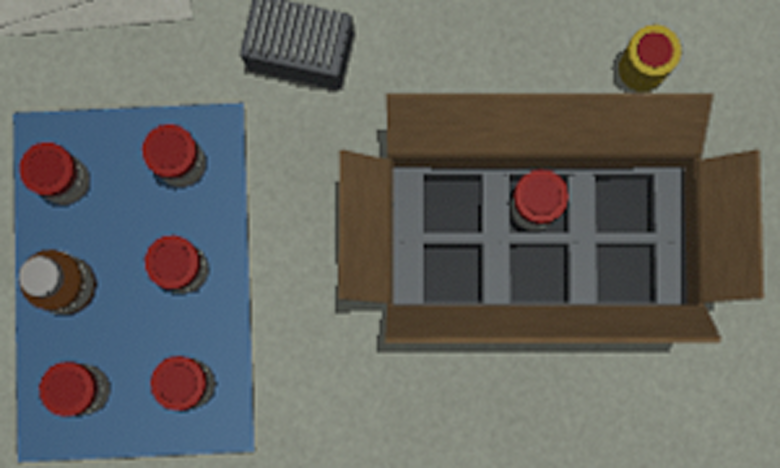

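View pics/carton.png

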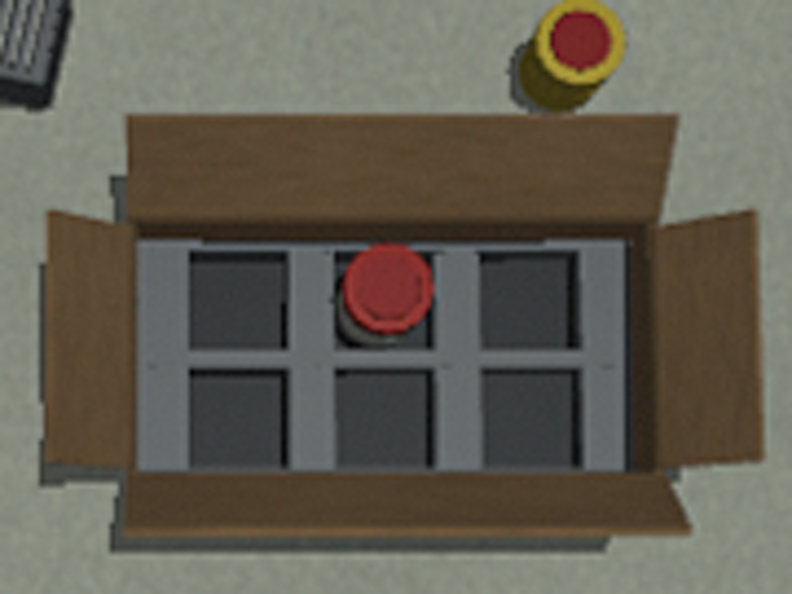

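View pics/carton_s.png

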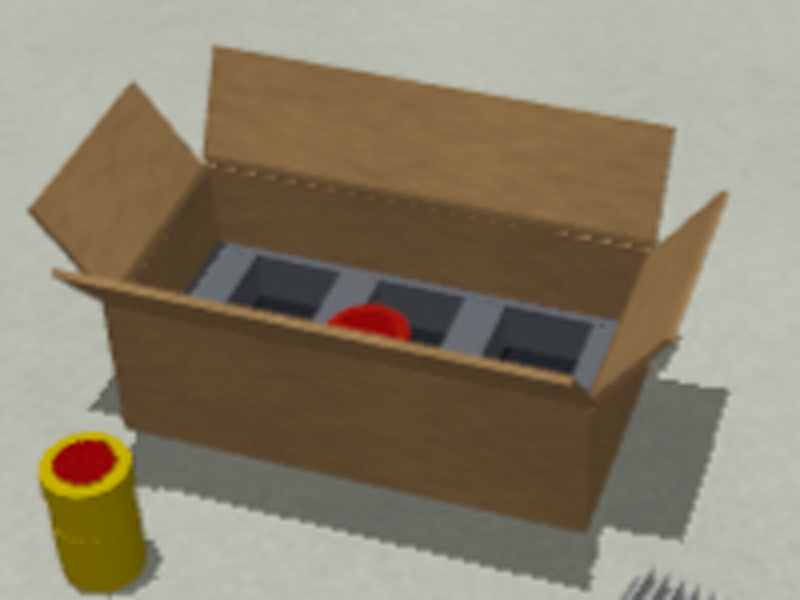

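The crops agree with the description: pocket 4 (far row, middle) holds the only packed pot and the other five pockets are empty, so all five spares are needed. The amber bottle and the yellow pot are to be left alone. Next I'll measure the carton from the pocket rims at z=34 mm.

Run:
```python
from h import *
c=capture("top")
im=c["image"].astype(int).max(axis=2)
sub=im[190:255,280:395]
m=np.zeros(im.shape,np.uint8); m[190:255,280:395]=(sub<82)
m[:, :]*=1
n,l,s,ce=cv2.connectedComponentsWithStats(m,connectivity=4)
P=[]
for i in range(1,n):
    if s[i,4]>120: 
        b=s[i]; r=cv2.minAreaRect(np.argwhere(l==i)[:,::-1].astype(np.float32))
        w=ray(c,[r[0]],0.034)[0]
        px=[[b[0]-.5,b[1]-.5],[b[0]+b[2]-.5,b[1]+b[3]-.5]]; W=ray(c,px,.034)
        print(b,r,w.round(4),"size",np.abs(W[1]-W[0]).round(4), W.mean(0).round(4))
# foam extents
g=c["image"]
for v in (200,223,250): print(v,[tuple(g[v,x]) for x in (276,279,281,283,390,393,395)])
# candidate pockets pattern
rng=[proj(c,[[0.549+29e-3*a+d1, -0.009+0.072*b+d2,0.034] for d1 in(-.025,.025) for d2 in(-.025,.025)]).round(1).tolist() for a in(-1,1) for b in(1,0,-1)]
for r in rng: print(r)
```

```text
[ 280  190  115   65 2801] ((337.0, 222.0), (64.0, 114.0), 90.0) [ 0.5449 -0.01    0.034 ] size [0.1397 0.2494 0.    ] [ 0.5454 -0.0091  0.034 ]
[293 197  23  23 526] ((304.0, 208.0), (22.0, 22.0), 90.0) [0.5749 0.0618 0.034 ] size [0.0501 0.0504 0.    ] [0.5749 0.0619 0.034 ]
[325 197  24  23 195] ((336.5, 208.0), (22.0, 23.0), 90.0) [ 0.5755 -0.0089  0.034 ] size [0.0501 0.0522 0.    ] [ 0.5756 -0.0089  0.034 ]
[358 197  24  23 529] ((369.5, 208.0), (22.0, 23.0), 90.0) [ 0.5761 -0.0807  0.034 ] size [0.0501 0.0518 0.    ] [ 0.5762 -0.0807  0.034 ]
[326 223  23  24 549] ((337.0, 234.5), (23.0, 22.0), 90.0) [ 0.5176 -0.0099  0.034 ] size [0.0517 0.0497 0.    ] [ 0.5177 -0.0099  0.034 ]
200 [(np.uint8(91), np.uint8(73), np.uint8(51)), (np.uint8(87), np.uint8(68), np.uint8(46)), (np.uint8(96), np.uint8(94), np.uint8(88)), (np.uint8(99), np.uint8(104), np.uint8(106)), (np.uint8(102), np.uint8(106), np.uint8(108)), (np.uint8(46), np.uint8(39), np.uint8(34)), (np.uint8(49), np.uint8(38), np.uint8(30))]
223 [(np.uint8(88), np.uint8(71), np.uint8(51)), (np.uint8(82), np.uint8(65), np.uint8(
[... 236 characters left out ...]
(np.uint8(133), np.uint8(137), np.uint8(126)), (np.uint8(76), np.uint8(59), np.uint8(37)), (np.uint8(76), np.uint8(61), np.uint8(43)), (np.uint8(76), np.uint8(62), np.uint8(43)), (np.uint8(78), np.uint8(62), np.uint8(44)), (np.uint8(77), np.uint8(61), np.uint8(43)), (np.uint8(78), np.uint8(62), np.uint8(44))]
[[314.8, 244.7], [291.7, 244.5], [314.9, 221.7], [291.9, 221.5]]
[[348.2, 245.0], [325.0, 244.8], [348.1, 222.0], [325.0, 221.8]]
[[381.5, 245.3], [358.3, 245.1], [381.3, 222.3], [358.2, 222.1]]
[[314.9, 218.1], [291.9, 217.9], [315.0, 195.3], [292.1, 195.1]]
[[348.1, 218.4], [325.0, 218.2], [348.0, 195.6], [325.1, 195.4]]
[[381.2, 218.7], [358.2, 218.5], [381.0, 195.9], [358.1, 195.7]]
```

```bash
cat >> h.py <<'E'
YAW=np.deg2rad(0.6)
CC=np.array([0.5466,-0.0094])
def carton(x,y,z=0):
    c,s=np.cos(YAW),np.sin(YAW); return np.array([CC[0]+c*x-s*y,CC[1]+s*x+c*y,z])
PK={i+1:carton([-.029,.029][i%2],[.072,0,-.072][i//2],.004) for i in range(6)}
# carton-aligned tool: x=-cartx, y=carty, z=down
def Rt(yaw=YAW):
    return Ro.from_euler('z',yaw)*Ro.from_matrix(np.diag([-1.,1,-1]))
def delta(p,R=None):
    s=state(); R0=Ro.from_rotvec(s["tool_rot"]); R=R or Rt()
    d=R0.inv().apply(np.array(p)-s["tcp_pos"])*1000
    r=np.rad2deg((R0.inv()*R).as_rotvec())
    return d.round(1),r.round(2)
def spares(c=None):
    c=c or capture("top"); im=c["image"].astype(int)
    m=((im[...,0]>85)&(im[...,1]<0.5*im[...,0])&(im[...,2]<0.55*im[...,0])).astype(np.uint8)
    m[:, 232:]=0
    n,l,s,ce=cv2.connectedComponentsWithStats(m); out=[]
    for i in range(1,n):
        if s[i,4]>120:
            (u,v),r=cv2.minEnclosingCircle(np.argwhere(l==i)[:,::-1].astype(np.float32))
            out.append((np.round(ce[i],1),round(r,1),int(s[i,4]),ray(c,[ce[i]],.069)[0].round(4)))
    return out
E
python3 - <<'E'
from h import *
for o in spares(): print(o)
for k,v in PK.items(): print(k,v.round(4))
c=capture("wrist"); s=state(); R0=Ro.from_rotvec(s["tool_rot"])
for h in (0,50,100,187): print(h,proj(c,s["tcp_pos"]+R0.apply([0,0,h/1000])).round(0))
o=-c["R"].T@c["t"]; print("cam in tool",R0.inv().apply(o-s["tcp_pos"]).round(3), R0.inv().apply(c["R"][2]).round(3))
E
```

```text
(array([194.5, 187.4]), 10.0, 314, array([0.6123, 0.2954, 0.069 ]))
(array([147.3, 194.4]), 10.1, 319, array([0.5964, 0.3949, 0.069 ]))
(array([195.5, 230.3]), 10.0, 319, array([0.5208, 0.2905, 0.069 ]))
(array([198. , 276.9]), 10.3, 329, array([0.4233, 0.2825, 0.069 ]))
(array([155.2, 279.2]), 10.3, 329, array([0.4178, 0.3715, 0.069 ]))
1 [0.5168 0.0623 0.004 ]
2 [0.5748 0.0629 0.004 ]
3 [ 0.5176 -0.0097  0.004 ]
4 [ 0.5756 -0.0091  0.004 ]
5 [ 0.5184 -0.0817  0.004 ]
6 [ 0.5764 -0.0811  0.004 ]
0 [[272. 302.]]
50 [[272. 250.]]
100 [[271. 219.]]
187 [[271. 188.]]
cam in tool [ 0.075 -0.001 -0.122] [-0.293 -0.     0.956]
```

Run:
```python
from h import *
print(delta([.6123,.2954,.17]))
```

```text
(array([-503.7, -218.3,   80.1]), array([ -0.02,  -0.  , -17.03]))
```

>>> play_rows([
  [[-40, -17, 6], [0, 0, -3], 64],
  [[-75, -33, 12], [0, 0, -5], 64],
  [[-110, -48, 18], [0, 0, -7], 64],
  [[-145, -63, 23], [0, 0, -9], 64],
  [[-180, -78, 29], [0, 0, -11], 64],
  [[-215, -93, 34], [0, 0, -13], 64],
  [[-250, -108, 40], [0, 0, -15], 64],
  [[-285, -124, 45], [0, 0, -17], 64],
  [[-320, -139, 51], [0, 0, -17], 64],
  [[-355, -154, 56], [0, 0, -17], 64],
  [[-390, -169, 62], [0, 0, -17], 64],
  [[-425, -184, 67], [0, 0, -17], 64],
], squeeze=40)

```text
clock: 1.4
tcp_pos: [0.5478, 0.3493, 0.1831]
tool_rot: [-0.015, 3.141, 0.0]
force: [-0.2, 0.4, -0.9]
gripper_width: 0.0641
```

Run:
```python
from h import *
print(delta([.6123,.2954,.17]))
```

```text
(array([-64. , -54.5,  13.1]), array([ 0.01,  0.01, -0.04]))
```

>>> play_rows([
  [[-25, -21, 4], [0, 0, 0], 64],
  [[-50, -42, 10], [0, 0, 0], 64],
  [[-64, -54, 13], [0, 0, 0], 64],
  [[-64, -54, 13], [0, 0, 0], 64],
])

```text
clock: 1.73
tcp_pos: [0.6135, 0.2943, 0.1693]
tool_rot: [0.01, -3.142, 0.002]
force: [-0.1, -0.3, -0.8]
gripper_width: 0.0637
```

Run:
```python
from h import *
s=state(); print(s["tcp_pos"],s["joints"].round(2))
c=capture("wrist"); save(c,"w1")
for z in (.073,.055): print(z,proj(c,[.6123,.2954,z]).round(1))
for ce,b in red(c,60): print(ce,b,ray(c,ce,.069)[0])
```

```text
[0.61349835 0.29425112 0.16926379] [ 0.41  0.33  1.67 -0.    1.14 -1.17]
0.073 [[273.3 219.5]]
0.055 [[273.1 211.1]]
[423.90655738  64.15409836] [394   2  65  82 610] [0.51894823 0.3811733  0.069     ]
[265.04216726  61.2753828 ] [ 226   24   76   80 4245] [0.51796891 0.28991108 0.069     ]
[444.37449393 190.61740891] [ 427  160   36   66 1482] [0.59359599 0.40394994 0.069     ]
```

View pics/w1.png

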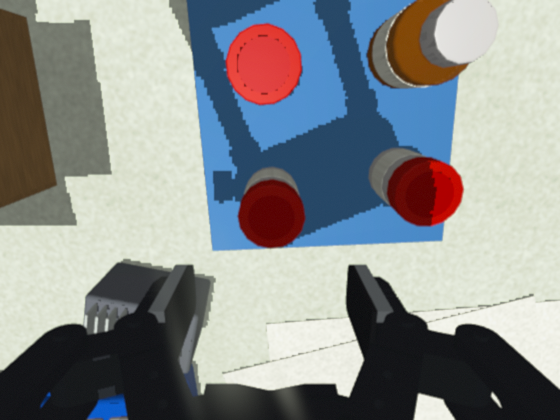

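The wrist view shows the target lid centred near (271,214) between the jaws, about 3 mm nearer in x than the top view says. I'll split the difference and go down to it.

>>> play_rows([
  [[3, 1, 20], [0, 0, 0], 64],
  [[3, 1, 50], [0, 0, 0], 64],
  [[3, 1, 80], [0, 0, 0], 64],
  [[3, 1, 98], [0, 0, 0], 64],
  [[3, 1, 106], [0, 0, 0], 64],
  [[3, 1, 106], [0, 0, 0], 64],
  [[3, 1, 106], [0, 0, 0], 50],
  [[3, 1, 106], [0, 0, 0], 42],
  [[3, 1, 106], [0, 0, 0], 36],
  [[3, 1, 106], [0, 0, 0], 36],
  [[3, 1, 106], [0, 0, 0], 36],
  [[3, 1, 106], [0, 0, 0], 36],
], squeeze=30)

```text
clock: 2.78
tcp_pos: [0.6093, 0.2991, 0.0662]
tool_rot: [-0.015, 3.139, 0.003]
force: [-0.1, 0.8, 5.9]
gripper_width: 0.043
```

Run:
```python
from h import *
s=state(); print(s["tcp_pos"],s["gripper_width"],s["force"])
c=capture("wrist"); save(c,"w2")
```

```text
[0.60930664 0.29905081 0.0661948 ] 0.043015837990755236 [-0.1400522   0.83769101  5.86577006]
```

View pics/w2.png

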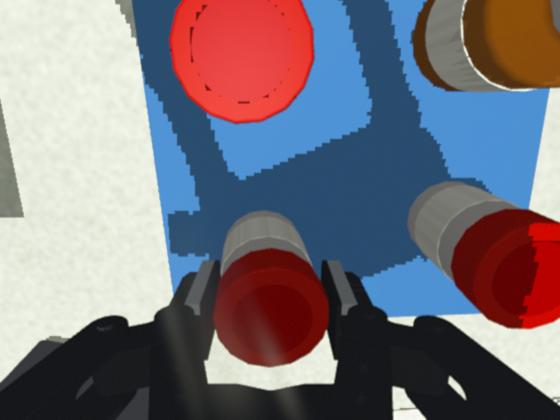

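>>> play_rows([
  [[0, 0, 0], [0, 0, 0], 36],
  [[0, 0, 0], [0, 0, 0], 36],
  [[0, 0, 0], [0, 0, 0], 36],
])

```text
clock: 3.08
tcp_pos: [0.6094, 0.299, 0.0662]
tool_rot: [-0.015, 3.139, 0.003]
force: [0.2, 1.1, 6.3]
gripper_width: 0.0434
```

>>> play_rows([
  [[0, 0, -5], [0, 0, 0], 36],
  [[0, 0, -10], [0, 0, 0], 36],
  [[0, 0, -20], [0, 0, 0], 36],
  [[0, 0, -30], [0, 0, 0], 36],
  [[0, 0, -30], [0, 0, 0], 36],
])

```text
clock: 3.5
tcp_pos: [0.6097, 0.299, 0.0973]
tool_rot: [-0.015, 3.138, 0.003]
force: [0.5, 0.3, -1.1]
gripper_width: 0.0434
```

```bash
cat >> h.py <<'E'
def inhand(c,zoff=.0068):
    """lid-top centre in tool frame from wrist picture; lid top is zoff above TCP"""
    s=state(); im=c["image"].astype(int)
    m=((im[...,0]>45)&(im[...,1]<0.35*im[...,0])&(im[...,2]<0.35*im[...,0])).astype(np.uint8)
    m=cv2.morphologyEx(m,cv2.MORPH_CLOSE,np.ones((7,7)))
    n,l,st,ce=cv2.connectedComponentsWithStats(m)
    i=l[305,272]; 
    if i==0: return None
    b=st[i]; uv=[[b[0]+b[2]/2-.5,b[1]+b[3]/2-.5],[b[0],ce[i][1]],[b[0]+b[2],ce[i][1]],[ce[i][0],b[1]+b[3]]]
    R0=Ro.from_rotvec(s["tool_rot"]); w=ray(c,uv,s["tcp_pos"][2]+zoff)
    return b,R0.inv().apply(w-s["tcp_pos"]).round(4)
E
python3 - <<'E'
from h import *
c=capture("wrist"); save(c,"w3"); print(inhand(c)); print(state()["tcp_pos"],delta([.5748,.0629,.24]))
E
```

```text
(array([ 220,  249,  109,  115, 8705], dtype=int32), array([[ 0.0018,  0.0008, -0.0068],
       [ 0.0037, -0.0189, -0.0068],
       [ 0.0037,  0.021 , -0.0068],
       [-0.0239,  0.0015, -0.0067]]))
[0.60941161 0.29886014 0.09647858] (array([  36.5, -235.4, -144. ]), array([ 0.08,  0.19, -0.03]))
```

View pics/w3.png

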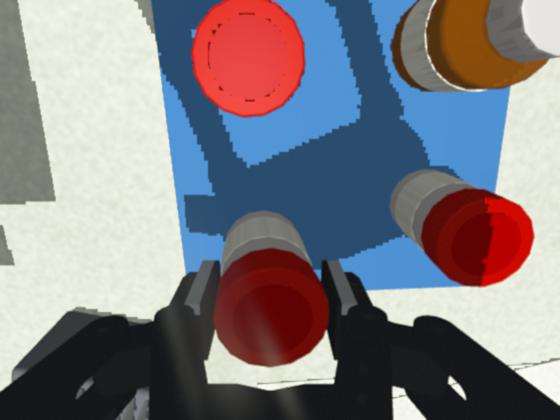

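The pot is gripped and clear of the mat, centred in the jaws to about 2 mm. Moving it over pocket 2.

>>> play_rows([
  [[0, 0, -35], [0, 0, 0], 36],
  [[3, -10, -72], [0, 0, 0], 36],
  [[8, -40, -108], [0, 0, 0], 36],
  [[14, -75, -135], [0, 0, 0], 36],
  [[20, -112, -144], [0, 0, 0], 36],
  [[26, -150, -144], [0, 0, 0], 36],
  [[32, -187, -144], [0, 0, 0], 36],
  [[36, -218, -144], [0, 0, 0], 36],
  [[38, -236, -144], [0, 0, 0], 36],
  [[38, -236, -144], [0, 0, 0], 36],
  [[38, -236, -144], [0, 0, 0], 36],
  [[38, -236, -144], [0, 0, 0], 36],
])

```text
clock: 4.55
tcp_pos: [0.5724, 0.0625, 0.2382]
tool_rot: [0.015, -3.142, -0.001]
force: [0.9, -0.4, -1.4]
gripper_width: 0.0433
```

Run:
```python
from h import *
c=capture("wrist"); save(c,"w4"); print(inhand(c)); print(state()["tcp_pos"],delta([.5733,.0629,.11]))
c=capture("top"); save(c,"t4")
```

```text
(array([  213,   249,   116,   117, 10535], dtype=int32), array([[ 0.0022, -0.001 , -0.0068],
       [ 0.002 , -0.022 , -0.0068],
       [ 0.0019,  0.0204, -0.0068],
       [-0.0238, -0.001 , -0.0068]]))
[0.57244237 0.06288554 0.23816108] (array([-9.000e-01, -1.000e-01,  1.282e+02]), array([ 0.03, -0.01,  0.  ]))
```

View pics/w4.png

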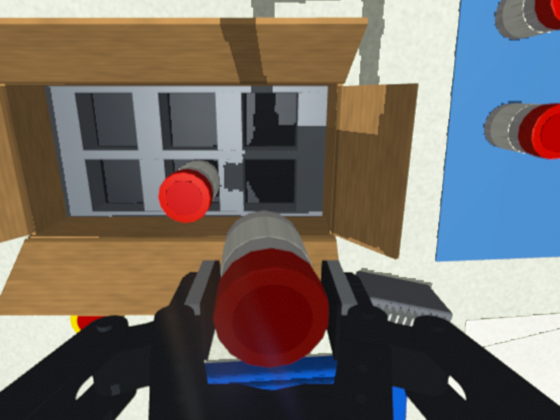

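View pics/t4.png

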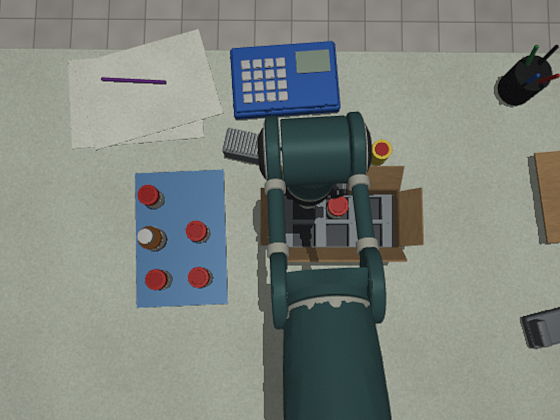

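Run:
```python
from h import *
c=capture("wrist"); save(c,"w4b",(40,70,340,230),2.6)
for n,q in {5:[(77,93),(131,93),(138,150),(83,150)],3:[(159,93),(213,93),(218,150),(163,150)],1:[(243,93),(297,93),(298,150),(244,150)]}.items():
    w=ray(c,q,.034); print(n,w.mean(0).round(4),np.linalg.norm(np.roll(w,1,0)-w,axis=1).round(4), PK[n].round(4))
```

```text
5 [ 0.5188 -0.0817  0.034 ] [0.0489 0.0465 0.0489 0.0496] [ 0.5184 -0.0817  0.004 ]
3 [ 0.518  -0.0103  0.034 ] [0.0489 0.0465 0.049  0.0496] [ 0.5176 -0.0097  0.004 ]
1 [0.5172 0.0622 0.034 ] [0.0489 0.0465 0.049  0.0487] [0.5168 0.0623 0.004 ]
```

View pics/w4b.png

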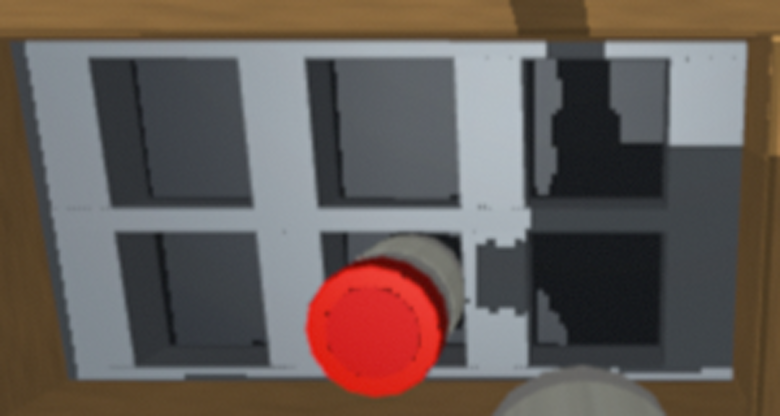

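>>> play_rows([
  [[-1, 0, 25], [0, 0, 0], 36],
  [[-1, 0, 55], [0, 0, 0], 36],
  [[-1, 0, 85], [0, 0, 0], 36],
  [[-1, 0, 105], [0, 0, 0], 36],
  [[-1, 0, 118], [0, 0, 0], 36],
  [[-1, 0, 126], [0, 0, 0], 36],
  [[-1, 0, 130], [0, 0, 0], 36],
  [[-1, 0, 130], [0, 0, 0], 36],
  [[-1, 0, 130], [0, 0, 0], 36],
])

```text
clock: 5.45
tcp_pos: [0.5745, 0.0622, 0.1095]
tool_rot: [-0.016, 3.139, 0.0]
force: [0.5, 0.3, -0.3]
gripper_width: 0.043
```

Run:
```python
from h import *
c=capture("wrist"); save(c,"w5"); print(inhand(c)); print(state()["tcp_pos"],delta([.5735,.0628,.0672]))
```

```text
(array([  213,   249,   116,   117, 10612], dtype=int32), array([[ 0.0027, -0.0005, -0.0068],
       [ 0.0023, -0.0214, -0.0068],
       [ 0.0023,  0.0208, -0.0068],
       [-0.0232, -0.0006, -0.0067]]))
[0.57472667 0.06217863 0.10988734] (array([ 1.3,  0.6, 42.7]), array([ 0.01,  0.16, -0.02]))
```

View pics/w5.png

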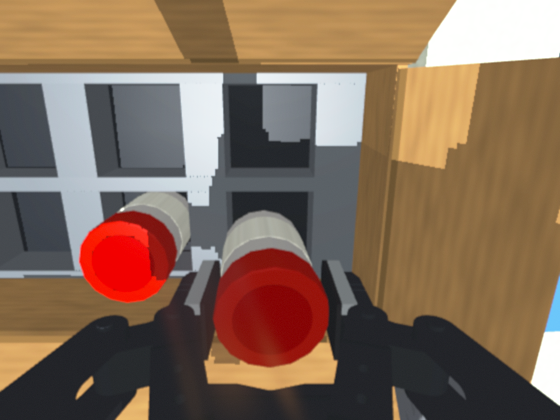

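>>> play_rows([
  [[1, 1, 10], [0, 0, 0], 36],
  [[1, 1, 20], [0, 0, 0], 36],
  [[1, 1, 28], [0, 0, 0], 36],
  [[1, 1, 34], [0, 0, 0], 36],
  [[1, 1, 38], [0, 0, 0], 36],
  [[1, 1, 40], [0, 0, 0], 36],
  [[1, 1, 41], [0, 0, 0], 36],
  [[1, 1, 41], [0, 0, 0], 36],
])

```text
clock: 6.17
tcp_pos: [0.5727, 0.0629, 0.0675]
tool_rot: [-0.016, 3.141, -0.0]
force: [0.7, -0.0, -1.0]
gripper_width: 0.0431
```

>>> play_rows([
  [[0, 0, 1], [0, 0, 0], 36],
  [[0, 0, 1], [0, 0, 0], 36],
])

```text
clock: 6.33
tcp_pos: [0.5733, 0.0629, 0.0673]
tool_rot: [-0.016, 3.14, -0.0]
force: [-1.3, -1.6, 4.2]
gripper_width: 0.0432
```

Contact force is 4.2 N at z=0.0673, as predicted, so the pot is standing in the pocket. I'll release it and go up.

>>> play_rows([
  [[0, 0, 0], [0, 0, 0], 46],
  [[0, 0, 0], [0, 0, 0], 50],
  [[0, 0, 0], [0, 0, 0], 56],
  [[0, 0, 0], [0, 0, 0], 56],
  [[0, 0, -10], [0, 0, 0], 56],
  [[0, 0, -30], [0, 0, 0], 56],
  [[0, 0, -60], [0, 0, 0], 56],
  [[0, 0, -95], [0, 0, 0], 56],
  [[0, 0, -125], [0, 0, 0], 60],
  [[0, 0, -135], [0, 0, 0], 64],
  [[0, 0, -135], [0, 0, 0], 64],
])

```text
clock: 7.25
tcp_pos: [0.5752, 0.0633, 0.2062]
tool_rot: [-0.016, 3.133, 0.001]
force: [0.4, 1.0, 0.1]
gripper_width: 0.064
```

Run:
```python
from h import *
c=capture("wrist"); save(c,"w6"); print(state()["tcp_pos"])
for o in spares(): print(o)
print(delta([.5198,.2905,.20]),delta([.5198,.2905,.066]))
```

```text
[0.57352842 0.06312307 0.20336423]
(array([147.4, 194.4]), 10.1, 320, array([0.5964, 0.3949, 0.069 ]))
(array([195.6, 230.4]), 10.1, 324, array([0.5207, 0.2904, 0.069 ]))
(array([198.1, 277. ]), 10.3, 332, array([0.4233, 0.2824, 0.069 ]))
(array([155.3, 279.2]), 10.3, 330, array([0.4178, 0.3714, 0.069 ]))
(array([ 50.1, 228. ,   1.2]), array([ 0.  ,  0.01, -0.03])) (array([ 50.1, 228. , 135.2]), array([ 0.  ,  0.01, -0.03]))
```

View pics/w6.png

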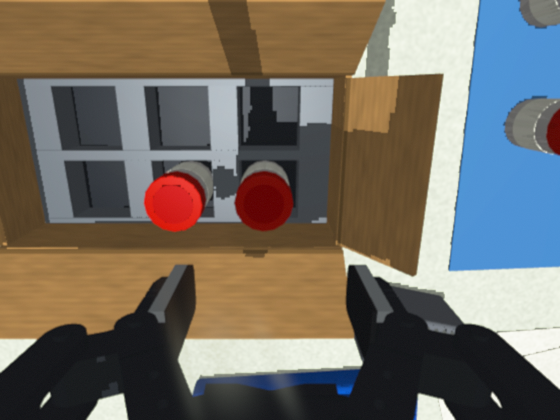

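Both pots stand upright, at (175,200) and (264,202), in pockets 4 and 2. The spares haven't moved. Next is the spare at (0.520,0.290).

>>> play_rows([
  [[9, 38, 0], [0, 0, 0], 64],
  [[18, 76, 0], [0, 0, 0], 64],
  [[26, 114, 0], [0, 0, 0], 64],
  [[35, 152, 0], [0, 0, 0], 64],
  [[43, 188, 5], [0, 0, 0], 64],
  [[48, 215, 20], [0, 0, 0], 64],
  [[50, 228, 40], [0, 0, 0], 64],
  [[50, 228, 60], [0, 0, 0], 64],
  [[50, 228, 60], [0, 0, 0], 64],
  [[50, 228, 60], [0, 0, 0], 64],
])

```text
clock: 8.18
tcp_pos: [0.5173, 0.2893, 0.1374]
tool_rot: [0.017, -3.134, 0.006]
force: [0.9, 0.1, 0.9]
gripper_width: 0.0641
```

Run:
```python
from h import *
print(state()["tcp_pos"],delta([.5197,.2904,.065]))
c=capture("wrist"); save(c,"w7");
```

```text
[0.5172704  0.2892583  0.13735267] (array([-3. ,  1.4, 72.3]), array([-0.21, -0.41,  0.  ]))
```

View pics/w7.png

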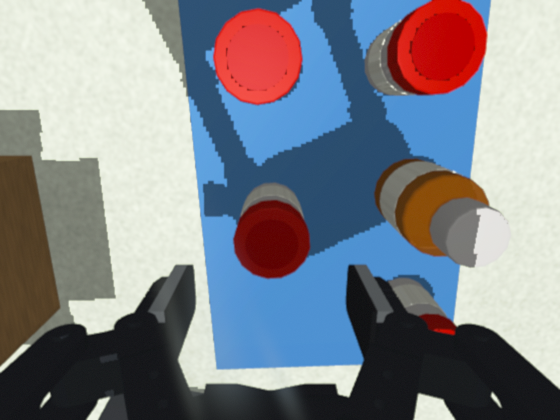

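>>> play_rows([
  [[-2, 1, 15], [0, 0, 0], 64],
  [[-2, 1, 35], [0, 0, 0], 64],
  [[-2, 1, 55], [0, 0, 0], 64],
  [[-2, 1, 66], [0, 0, 0], 64],
  [[-2, 1, 71], [0, 0, 0], 64],
  [[-2, 1, 71], [0, 0, 0], 64],
  [[-2, 1, 71], [0, 0, 0], 52],
  [[-2, 1, 71], [0, 0, 0], 46],
  [[-2, 1, 71], [0, 0, 0], 40],
  [[-2, 1, 71], [0, 0, 0], 36],
  [[-2, 1, 71], [0, 0, 0], 36],
  [[-2, 1, 71], [0, 0, 0], 36],
])

```text
clock: 9.23
tcp_pos: [0.5233, 0.2918, 0.072]
tool_rot: [-0.016, 3.139, 0.001]
force: [0.1, -2.3, 5.8]
gripper_width: 0.0427
```

Run:
```python
from h import *
s=state();print(s["tcp_pos"],s["gripper_width"])
c=capture("wrist"); save(c,"w8",(100,180,440,420),2); print(inhand(c))
```

```text
[0.52332302 0.29176796 0.07201216] 0.04270356308641981
(array([ 216,  228,  111,  112, 8946], dtype=int32), array([[ 0.0118, -0.0004, -0.0068],
       [ 0.0127, -0.02  , -0.0068],
       [ 0.0127,  0.0196, -0.0068],
       [-0.012 ,  0.0003, -0.0068]]))
```

View pics/w8.png

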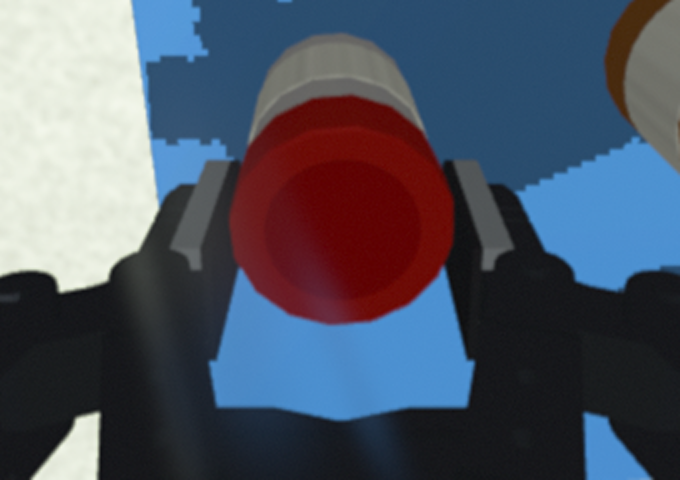

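The hand ended about 4 mm off in x and 6 mm too high, because my last reading was taken while the arm was still settling. I'll release, settle and regrasp.

>>> play_rows([
  [[0, 0, 0], [0, 0, 0], 48],
  [[0, 0, 0], [0, 0, 0], 56],
  [[0, 0, 0], [0, 0, 0], 62],
  [[0, 0, 0], [0, 0, 0], 62],
  [[0, 0, 0], [0, 0, 0], 62],
])

```text
clock: 9.7
tcp_pos: [0.5218, 0.2915, 0.0699]
tool_rot: [0.016, -3.141, 0.0]
force: [0.3, 0.2, -0.4]
gripper_width: 0.062
```

Run:
```python
from h import *
s=state();print(s["tcp_pos"],s["gripper_width"],s["joint_vel"].round(3))
c=capture("wrist"); save(c,"w9",(100,180,440,420),2); print(inhand(c,.002))
s=state();print(s["tcp_pos"])
for o in spares(): print(o)
```

```text
[0.52182767 0.2914626  0.06993452] 0.06201906458492414 [-0.001  0.    -0.001 -0.001 -0.    -0.   ]
(array([ 216,  233,  106,  112, 7824], dtype=int32), array([[ 0.0072, -0.0013, -0.002 ],
       [ 0.0097, -0.0208, -0.002 ],
       [ 0.0097,  0.0186, -0.002 ],
       [-0.0178,  0.0004, -0.002 ]]))
[0.52189167 0.2914743  0.06999276]
(array([154.2, 274.3]), 8.6, 131, array([0.4279, 0.374 , 0.069 ]))
```

View pics/w9.png

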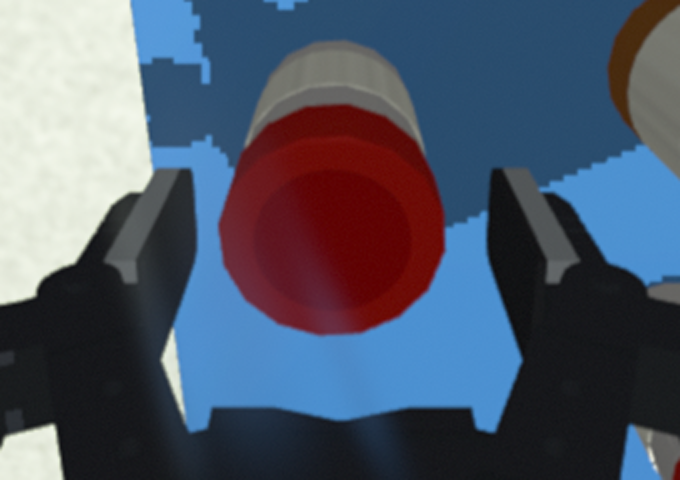

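>>> play_rows([
  [[2, -1, 3], [0, 0, 0], 62],
  [[4, -1, 6], [0, 0, 0], 62],
  [[4, -1, 6], [0, 0, 0], 62],
  [[4, -1, 6], [0, 0, 0], 54],
  [[4, -1, 6], [0, 0, 0], 48],
  [[4, -1, 6], [0, 0, 0], 42],
  [[4, -1, 6], [0, 0, 0], 36],
  [[4, -1, 6], [0, 0, 0], 36],
  [[4, -1, 6], [0, 0, 0], 36],
])

```text
clock: 10.55
tcp_pos: [0.5183, 0.2905, 0.0644]
tool_rot: [-0.015, 3.141, 0.0]
force: [0.4, 0.1, -0.1]
gripper_width: 0.0432
```

Run:
```python
from h import *
s=state();print(s["tcp_pos"],s["gripper_width"],s["joint_vel"].round(3))
c=capture("wrist"); save(c,"w10",(100,180,440,420),2); print(inhand(c,.073-s["tcp_pos"][2]))
```

```text
[0.51832616 0.29050052 0.06443786] 0.04320683151996581 [-0.002  0.003  0.001  0.    -0.     0.001]
(array([ 214,  247,  116,  117, 9792], dtype=int32), array([[ 0.0041, -0.0002, -0.0086],
       [ 0.0052, -0.0208, -0.0086],
       [ 0.0052,  0.0208, -0.0086],
       [-0.0214,  0.0004, -0.0086]]))
```

>>> play_rows([
  [[0, 0, -30], [0, 0, 0], 36],
  [[0, 0, -70], [0, 0, 0], 36],
  [[-2, -10, -108], [0, 0, 0], 36],
  [[-6, -35, -140], [0, 0, 0], 36],
  [[-12, -70, -160], [0, 0, 0], 36],
  [[-18, -108, -170], [0, 0, 0], 36],
  [[-24, -146, -170], [0, 0, 0], 36],
  [[-30, -184, -170], [0, 0, 0], 36],
  [[-36, -222, -170], [0, 0, 0], 36],
  [[-42, -260, -170], [0, 0, 0], 36],
  [[-48, -298, -170], [0, 0, 0], 36],
  [[-53, -335, -170], [0, 0, 0], 36],
])

```text
clock: 11.6
tcp_pos: [0.5743, -0.046, 0.2342]
tool_rot: [-0.015, 3.141, -0.0]
force: [2.1, -0.3, -0.4]
gripper_width: 0.0429
```

>>> play_rows([
  [[-4, -25, 0], [0, 0, 0], 36],
  [[-5, -36, 0], [0, 0, 0], 36],
  [[-5, -36, 0], [0, 0, 0], 36],
  [[-5, -36, 0], [0, 0, 0], 36],
  [[-5, -36, 0], [0, 0, 0], 36],
  [[-5, -36, 0], [0, 0, 0], 36],
])

```text
clock: 12.1
tcp_pos: [0.5796, -0.0783, 0.2341]
tool_rot: [0.018, -3.141, -0.001]
force: [-0.3, 0.5, -0.2]
gripper_width: 0.0431
```

Run:
```python
from h import *
c=capture("wrist"); save(c,"w11"); print(inhand(c,.0086)); s=state();print(s["joint_vel"].round(3))
print(s["tcp_pos"],delta([.5769,-.0811,.0654]))
for o in spares(): print(o)
```

```text
(array([ 220,  247,  110,  116, 8853], dtype=int32), array([[ 0.0045,  0.0009, -0.0086],
       [ 0.0065, -0.0186, -0.0086],
       [ 0.0065,  0.0207, -0.0086],
       [-0.0207,  0.0017, -0.0086]]))
[ 0.001  0.    -0.001 -0.005 -0.002 -0.001]
[ 0.57965374 -0.07832467  0.23422833] (array([  2.8,  -2.8, 168.8]), array([ 0.03, -0.01,  0.08]))
(array([147.4, 194.4]), 10.1, 320, array([0.5964, 0.3949, 0.069 ]))
(array([198.1, 277. ]), 10.3, 332, array([0.4233, 0.2824, 0.069 ]))
(array([155.3, 279.2]), 10.3, 330, array([0.4178, 0.3714, 0.069 ]))
```

View pics/w11.png

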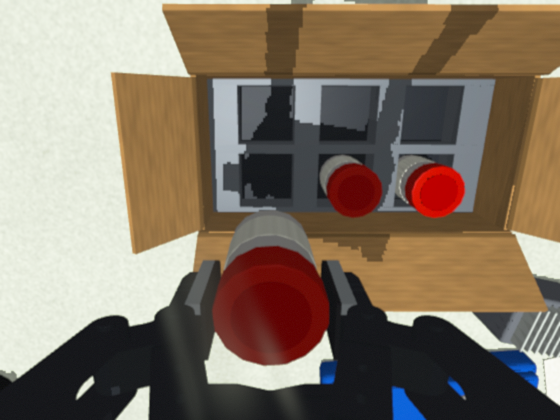

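>>> play_rows([
  [[3, -3, 25], [0, 0, 0], 36],
  [[3, -3, 60], [0, 0, 0], 36],
  [[3, -3, 90], [0, 0, 0], 36],
  [[3, -3, 112], [0, 0, 0], 36],
  [[3, -3, 124], [0, 0, 0], 36],
  [[3, -3, 130], [0, 0, 0], 36],
  [[3, -3, 130], [0, 0, 0], 36],
  [[3, -3, 130], [0, 0, 0], 36],
  [[3, -3, 130], [0, 0, 0], 36],
  [[3, -3, 130], [0, 0, 0], 36],
])

```text
clock: 13.03
tcp_pos: [0.5784, -0.0832, 0.1063]
tool_rot: [-0.016, 3.138, -0.001]
force: [1.0, -0.3, -0.5]
gripper_width: 0.0432
```

Run:
```python
from h import *
c=capture("wrist"); save(c,"w12"); s=state();print(s["joint_vel"].round(3))
print(s["tcp_pos"],delta([.5769,-.0811,.0654]))
```

```text
[-0.002  0.002  0.009  0.    -0.001 -0.001]
[ 0.57814799 -0.08325733  0.10610547] (array([ 1.4,  2.2, 40.7]), array([-0.04,  0.18, -0.03]))
```

View pics/w12.png

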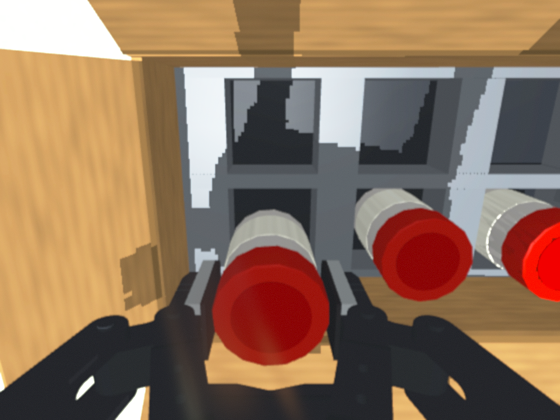

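>>> play_rows([
  [[1, 2, 6], [0, 0, 0], 36],
  [[1, 2, 14], [0, 0, 0], 36],
  [[1, 2, 22], [0, 0, 0], 36],
  [[1, 2, 30], [0, 0, 0], 36],
  [[1, 2, 36], [0, 0, 0], 36],
  [[1, 2, 38], [0, 0, 0], 36],
  [[1, 2, 39], [0, 0, 0], 36],
  [[1, 2, 39], [0, 0, 0], 36],
])

```text
clock: 13.75
tcp_pos: [0.5755, -0.0809, 0.0655]
tool_rot: [0.015, -3.14, -0.001]
force: [-3.9, 1.0, 5.6]
gripper_width: 0.0428
```

>>> play_rows([
  [[0, 0, 0], [0, 0, 0], 46],
  [[0, 0, 0], [0, 0, 0], 50],
  [[0, 0, 0], [0, 0, 0], 56],
  [[0, 0, 0], [0, 0, 0], 56],
  [[0, 0, -10], [0, 0, 0], 56],
  [[0, 0, -30], [0, 0, 0], 56],
  [[0, 0, -60], [0, 0, 0], 56],
  [[0, 0, -95], [0, 0, 0], 56],
  [[0, 0, -125], [0, 0, 0], 60],
  [[0, 0, -140], [0, 0, 0], 62],
  [[0, 0, -140], [0, 0, 0], 62],
  [[0, 0, -140], [0, 0, 0], 62],
])

```text
clock: 14.75
tcp_pos: [0.5767, -0.0812, 0.2072]
tool_rot: [-0.015, 3.138, -0.001]
force: [-0.0, -0.0, 1.2]
gripper_width: 0.0619
```

Run:
```python
from h import *
c=capture("wrist"); save(c,"w13"); print(state()["tcp_pos"])
for o in spares(): print(o)
print(delta([.5958,.3946,.15]))
```

```text
[ 0.57552809 -0.08096039  0.20527602]
(array([147.4, 194.4]), 10.1, 320, array([0.5964, 0.3949, 0.069 ]))
(array([198.1, 277. ]), 10.3, 332, array([0.4233, 0.2824, 0.069 ]))
(array([155.3, 279.2]), 10.3, 331, array([0.4178, 0.3714, 0.069 ]))
(array([-25.8, 475.2,  54.2]), array([ 0.02, -0.12, -0.03]))
```

View pics/w13.png

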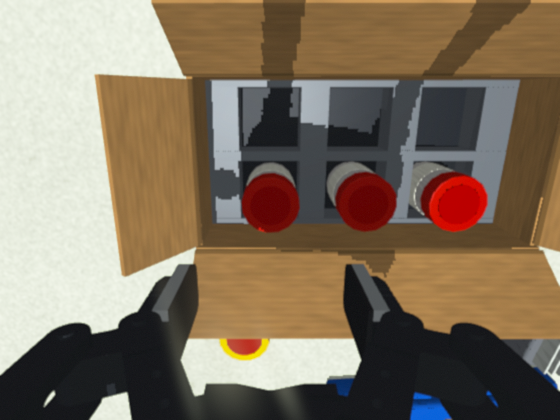

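The far row is full, with lids at (270,203), (365,202) and (457,203) all standing. Next is the spare at (0.596,0.395).

>>> play_rows([
  [[-2, 38, 0], [0, 0, 0], 62],
  [[-4, 76, 0], [0, 0, 0], 62],
  [[-6, 114, 0], [0, 0, 0], 62],
  [[-8, 152, 0], [0, 0, 0], 62],
  [[-10, 190, 0], [0, 0, 0], 62],
  [[-12, 228, 0], [0, 0, 0], 62],
  [[-14, 266, 0], [0, 0, 0], 62],
  [[-16, 304, 0], [0, 0, 0], 62],
  [[-18, 342, 4], [0, 0, 0], 62],
  [[-19, 380, 14], [0, 0, 0], 62],
  [[-19, 418, 28], [0, 0, 0], 62],
  [[-19, 450, 40], [0, 0, 0], 62],
])

```text
clock: 15.85
tcp_pos: [0.5887, 0.3712, 0.1621]
tool_rot: [0.017, -3.138, 0.002]
force: [0.1, -0.4, 0.4]
gripper_width: 0.062
```

>>> play_rows([
  [[0, 20, 10], [0, 0, 0], 62],
  [[0, 25, 14], [0, 0, 0], 62],
  [[0, 25, 14], [0, 0, 0], 62],
  [[0, 25, 14], [0, 0, 0], 62],
  [[0, 25, 14], [0, 0, 0], 62],
  [[0, 25, 14], [0, 0, 0], 62],
  [[0, 25, 14], [0, 0, 0], 62],
])

```text
clock: 16.43
tcp_pos: [0.5909, 0.393, 0.1524]
tool_rot: [-0.013, 3.14, 0.001]
force: [-0.3, 0.5, 1.1]
gripper_width: 0.062
```

Run:
```python
from h import *
c=capture("wrist"); save(c,"w14"); s=state(); print(s["tcp_pos"],s["joint_vel"].round(3))
print(delta([.5948,.3946,.064]))
```

```text
[0.59084059 0.39312704 0.15232907] [ 0.005  0.002 -0.     0.001 -0.001 -0.001]
(array([-3.9,  1.4, 88.3]), array([ 0.03,  0.07, -0.12]))
```

View pics/w14.png

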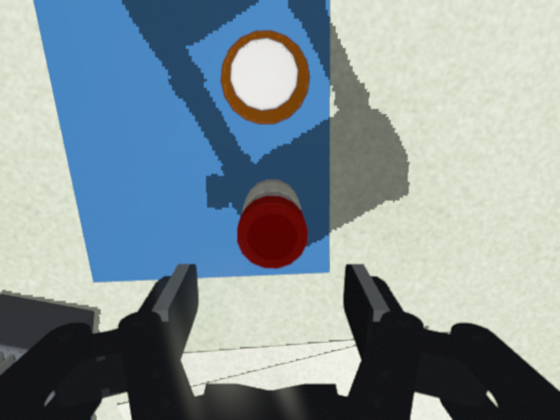

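>>> play_rows([
  [[-3, 1, 15], [0, 0, 0], 62],
  [[-3, 1, 35], [0, 0, 0], 62],
  [[-3, 1, 55], [0, 0, 0], 62],
  [[-3, 1, 72], [0, 0, 0], 62],
  [[-3, 1, 82], [0, 0, 0], 62],
  [[-3, 1, 82], [0, 0, 0], 62],
  [[-3, 1, 82], [0, 0, 0], 62],
  [[-3, 1, 82], [0, 0, 0], 62],
  [[-3, 1, 82], [0, 0, 0], 62],
])

```text
clock: 17.23
tcp_pos: [0.5943, 0.3958, 0.0711]
tool_rot: [-0.016, 3.139, 0.002]
force: [-0.4, 0.1, 1.7]
gripper_width: 0.0618
```

Run:
```python
from h import *
c=capture("wrist"); save(c,"w15"); s=state(); print(s["tcp_pos"],s["joint_vel"].round(3)); print(inhand(c,.073-s["tcp_pos"][2]))
```

```text
[0.59420991 0.39585224 0.07111935] [-0.001  0.     0.005 -0.    -0.    -0.   ]
(array([ 219,  239,  102,  109, 7338], dtype=int32), array([[ 0.0052, -0.0009, -0.0019],
       [ 0.0079, -0.0198, -0.0019],
       [ 0.0079,  0.0183, -0.0019],
       [-0.0194,  0.0005, -0.0018]]))
```

View pics/w15.png

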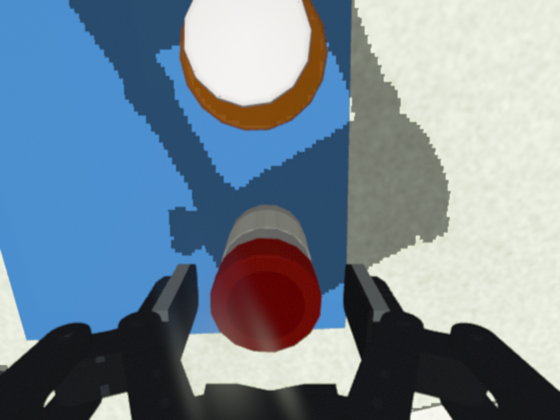

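>>> play_rows([
  [[2, -1, 3], [0, 0, 0], 62],
  [[2, -1, 7], [0, 0, 0], 62],
  [[2, -1, 7], [0, 0, 0], 62],
  [[2, -1, 7], [0, 0, 0], 54],
  [[2, -1, 7], [0, 0, 0], 48],
  [[2, -1, 7], [0, 0, 0], 42],
  [[2, -1, 7], [0, 0, 0], 36],
  [[2, -1, 7], [0, 0, 0], 36],
  [[2, -1, 7], [0, 0, 0], 36],
  [[2, -1, 7], [0, 0, 0], 36],
])

```text
clock: 18.12
tcp_pos: [0.5912, 0.3942, 0.0624]
tool_rot: [-0.016, 3.141, 0.0]
force: [0.6, -0.1, 0.8]
gripper_width: 0.0431
```

Run:
```python
from h import *
s=state();print(s["tcp_pos"],s["gripper_width"],s["joint_vel"].round(3))
c=capture("wrist"); print(inhand(c,.073-s["tcp_pos"][2]))
print(delta([*PK[5][:2],.235]))
```

```text
[0.5912125  0.39423197 0.06238319] 0.043101847313577836 [-0.001  0.    -0.001 -0.     0.     0.001]
(array([ 213,  255,  118,  118, 9755], dtype=int32), array([[ 0.002 , -0.0002, -0.0106],
       [ 0.0034, -0.0209, -0.0106],
       [ 0.0034,  0.0209, -0.0106],
       [-0.0237,  0.0004, -0.0106]]))
(array([  77.5, -475.2, -172.7]), array([ 0.01,  0.01, -0.03]))
```

>>> play_rows([
  [[0, 0, -30], [0, 0, 0], 36],
  [[2, -5, -68], [0, 0, 0], 36],
  [[6, -30, -104], [0, 0, 0], 36],
  [[12, -65, -135], [0, 0, 0], 36],
  [[18, -100, -158], [0, 0, 0], 36],
  [[24, -138, -172], [0, 0, 0], 36],
  [[30, -176, -172], [0, 0, 0], 36],
  [[36, -214, -172], [0, 0, 0], 36],
  [[42, -252, -172], [0, 0, 0], 36],
  [[48, -290, -172], [0, 0, 0], 36],
  [[54, -328, -172], [0, 0, 0], 36],
  [[60, -366, -172], [0, 0, 0], 36],
])

```text
clock: 19.17
tcp_pos: [0.5339, 0.0259, 0.2343]
tool_rot: [-0.016, 3.141, -0.0]
force: [0.6, -0.6, -1.3]
gripper_width: 0.0431
```

>>> play_rows([
  [[6, -38, 0], [0, 0, 0], 36],
  [[12, -74, 0], [0, 0, 0], 36],
  [[17, -100, 0], [0, 0, 0], 36],
  [[19, -110, 0], [0, 0, 0], 36],
  [[19, -110, 0], [0, 0, 0], 36],
  [[19, -110, 0], [0, 0, 0], 36],
  [[19, -110, 0], [0, 0, 0], 36],
  [[19, -110, 0], [0, 0, 0], 36],
  [[19, -110, 0], [0, 0, 0], 36],
])

```text
clock: 19.92
tcp_pos: [0.5171, -0.0813, 0.2342]
tool_rot: [0.019, -3.141, -0.0]
force: [0.4, 0.1, 0.4]
gripper_width: 0.043
```

Run:
```python
from h import *
c=capture("wrist"); save(c,"w16"); s=state();print(s["joint_vel"].round(3)); print(inhand(c,.0106))
print(s["tcp_pos"],delta([.5167,-.0817,.0634]))
for o in spares(): print(o)
```

```text
[-0.005  0.    -0.001 -0.001 -0.002 -0.001]
(array([  212,   255,   119,   118, 11039], dtype=int32), array([[ 0.002 , -0.0003, -0.0106],
       [ 0.0015, -0.0212, -0.0106],
       [ 0.0015,  0.0211, -0.0106],
       [-0.0237, -0.0004, -0.0106]]))
[ 0.5170493  -0.0813852   0.23421442] (array([  0.3,  -0.4, 170.8]), array([ 0.01, -0.  ,  0.08]))
(array([198.1, 277. ]), 10.3, 332, array([0.4233, 0.2824, 0.069 ]))
(array([155.3, 279.2]), 10.3, 330, array([0.4178, 0.3714, 0.069 ]))
```

View pics/w16.png

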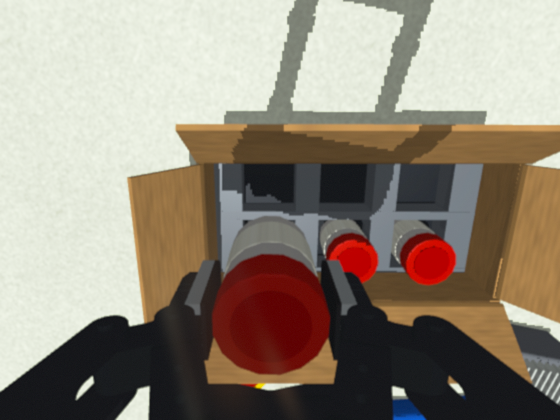

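>>> play_rows([
  [[0, 0, 25], [0, 0, 0], 36],
  [[0, 0, 60], [0, 0, 0], 36],
  [[0, 0, 90], [0, 0, 0], 36],
  [[0, 0, 112], [0, 0, 0], 36],
  [[0, 0, 124], [0, 0, 0], 36],
  [[0, 0, 130], [0, 0, 0], 36],
  [[0, 0, 130], [0, 0, 0], 36],
  [[0, 0, 130], [0, 0, 0], 36],
  [[0, 0, 130], [0, 0, 0], 36],
  [[0, 0, 130], [0, 0, 0], 36],
])

```text
clock: 20.85
tcp_pos: [0.5183, -0.0829, 0.1061]
tool_rot: [-0.016, 3.138, -0.001]
force: [0.1, -0.3, -1.5]
gripper_width: 0.0429
```

Run:
```python
from h import *
c=capture("wrist"); save(c,"w17"); s=state();print(s["joint_vel"].round(3)); print(inhand(c,.0106))
print(s["tcp_pos"],delta([.5167,-.0817,.0634]))
```

```text
[-0.001  0.003  0.006  0.    -0.001  0.002]
(array([  212,   255,   119,   136, 12492], dtype=int32), array([[-0.0021, -0.0004, -0.0106],
       [-0.0018, -0.0216, -0.0106],
       [-0.0018,  0.0211, -0.0106],
       [-0.0326, -0.0005, -0.0105]]))
[ 0.51810387 -0.08286264  0.10594979] (array([ 1.5,  1.2, 42.5]), array([-0.04,  0.17, -0.03]))
```

View pics/w17.png

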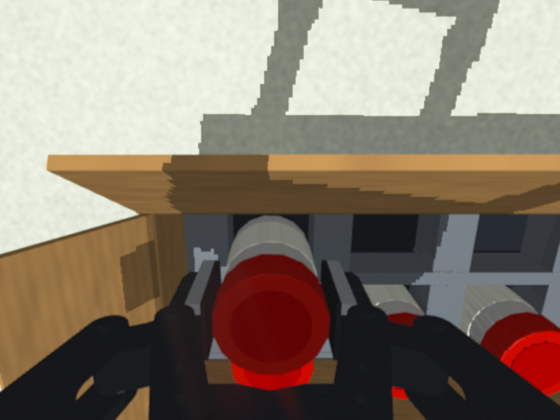

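>>> play_rows([
  [[1, 1, 6], [0, 0, 0], 36],
  [[1, 1, 14], [0, 0, 0], 36],
  [[1, 1, 22], [0, 0, 0], 36],
  [[1, 1, 30], [0, 0, 0], 36],
  [[1, 1, 36], [0, 0, 0], 36],
  [[1, 1, 39], [0, 0, 0], 36],
  [[1, 1, 41], [0, 0, 0], 36],
  [[1, 1, 41], [0, 0, 0], 36],
])

```text
clock: 21.57
tcp_pos: [0.5159, -0.0816, 0.0635]
tool_rot: [0.016, -3.141, -0.0]
force: [-0.2, -0.2, -0.5]
gripper_width: 0.0431
```

>>> play_rows([
  [[0, 0, 1], [0, 0, 0], 36],
  [[0, 0, 1], [0, 0, 0], 36],
])

```text
clock: 21.73
tcp_pos: [0.5164, -0.0817, 0.0633]
tool_rot: [-0.016, 3.141, 0.0]
force: [-2.8, 0.9, 7.3]
gripper_width: 0.0432
```

>>> play_rows([
  [[0, 0, 0], [0, 0, 0], 46],
  [[0, 0, 0], [0, 0, 0], 50],
  [[0, 0, 0], [0, 0, 0], 56],
  [[0, 0, 0], [0, 0, 0], 56],
  [[0, 0, -10], [0, 0, 0], 56],
  [[0, 0, -30], [0, 0, 0], 56],
  [[0, 0, -60], [0, 0, 0], 56],
  [[0, 0, -95], [0, 0, 0], 56],
  [[0, 0, -125], [0, 0, 0], 60],
  [[0, 0, -140], [0, 0, 0], 62],
  [[0, 0, -140], [0, 0, 0], 62],
  [[0, 0, -140], [0, 0, 0], 62],
])

```text
clock: 22.73
tcp_pos: [0.5166, -0.0818, 0.2039]
tool_rot: [-0.016, 3.138, -0.001]
force: [-0.3, 0.1, -0.8]
gripper_width: 0.0621
```

Run:
```python
from h import *
c=capture("wrist"); save(c,"w18"); print(state()["tcp_pos"])
c=capture("top"); save(c,"t18")
for o in spares(c): print(o)
print(delta([.4215,.2822,.15]),delta([.4155,.3710,.15]))
```

```text
[ 0.51546705 -0.0815822   0.20213493]
(array([198.1, 277. ]), 10.3, 332, array([0.4233, 0.2824, 0.069 ]))
(array([155.3, 279.2]), 10.3, 330, array([0.4178, 0.3714, 0.069 ]))
(array([ 89.6, 364.5,  51.4]), array([ 0.02, -0.12, -0.04])) (array([ 94.7, 453.4,  51.4]), array([ 0.02, -0.12, -0.04]))
```

View pics/w18.png

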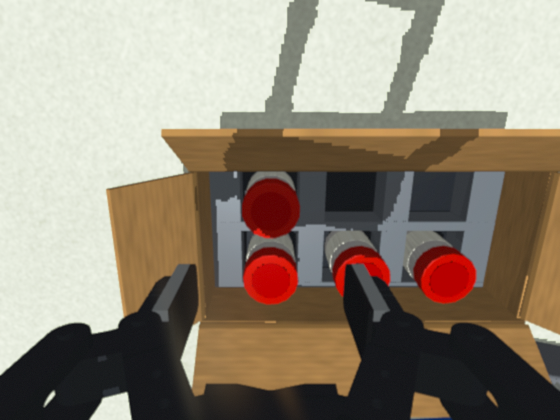

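View pics/t18.png

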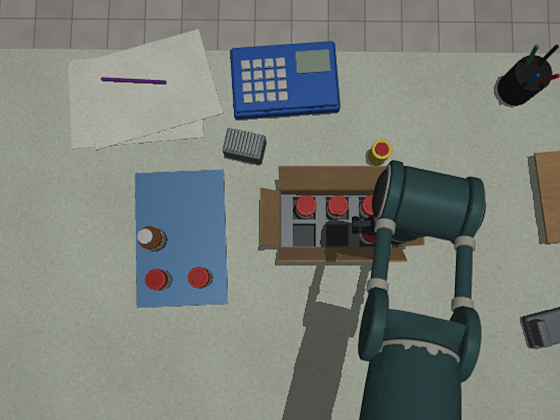

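Four pockets are now full. The spare at (0.423,0.282) hasn't moved and goes to pocket 3 next.

>>> play_rows([
  [[9, 37, 0], [0, 0, 0], 62],
  [[18, 74, 0], [0, 0, 0], 62],
  [[27, 111, 0], [0, 0, 0], 62],
  [[36, 148, 0], [0, 0, 0], 62],
  [[45, 185, 0], [0, 0, 0], 62],
  [[54, 222, 0], [0, 0, 0], 62],
  [[63, 259, 0], [0, 0, 0], 62],
  [[72, 296, 10], [0, 0, 0], 62],
  [[80, 330, 25], [0, 0, 0], 62],
  [[87, 356, 42], [0, 0, 0], 62],
  [[90, 364, 52], [0, 0, 0], 62],
  [[90, 364, 52], [0, 0, 0], 62],
])

```text
clock: 23.83
tcp_pos: [0.4185, 0.2814, 0.1457]
tool_rot: [0.021, -3.134, 0.007]
force: [-0.5, -0.9, 0.2]
gripper_width: 0.0619
```

>>> play_rows([
  [[0, 0, 0], [0, 0, 0], 62],
  [[0, 0, 10], [0, 0, 0], 62],
  [[0, 0, 30], [0, 0, 0], 62],
  [[0, 0, 50], [0, 0, 0], 62],
  [[0, 0, 67], [0, 0, 0], 62],
  [[0, 0, 77], [0, 0, 0], 62],
  [[0, 0, 77], [0, 0, 0], 62],
  [[0, 0, 77], [0, 0, 0], 62],
  [[0, 0, 77], [0, 0, 0], 62],
  [[0, 0, 77], [0, 0, 0], 62],
])

```text
clock: 24.67
tcp_pos: [0.4235, 0.2819, 0.0747]
tool_rot: [-0.015, 3.139, 0.002]
force: [-0.0, -0.1, 0.1]
gripper_width: 0.0618
```

Run:
```python
from h import *
c=capture("wrist"); save(c,"w19"); s=state(); print(s["tcp_pos"],s["joint_vel"].round(3)); print(inhand(c,.073-s["tcp_pos"][2]))
```

```text
[0.42336565 0.28195264 0.07468098] [ 0.005  0.001  0.003  0.    -0.002  0.001]
(array([ 223,  231,  101,  109, 7143], dtype=int32), array([[ 0.0064,  0.0003,  0.0017],
       [ 0.0087, -0.0188,  0.0016],
       [ 0.0087,  0.0198,  0.0017],
       [-0.0185,  0.0025,  0.0017]]))
```

View pics/w19.png

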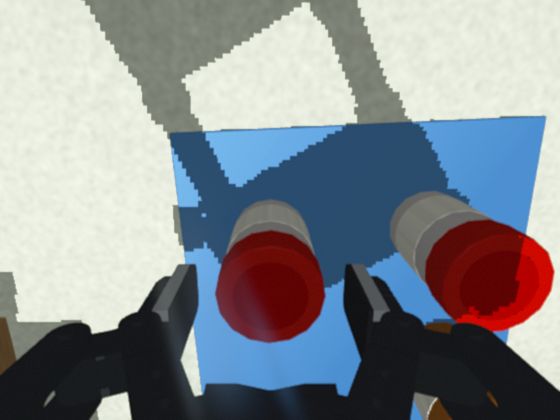

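>>> play_rows([
  [[2, 0, 5], [0, 0, 0], 62],
  [[2, 0, 10], [0, 0, 0], 62],
  [[2, 0, 10], [0, 0, 0], 62],
  [[2, 0, 10], [0, 0, 0], 54],
  [[2, 0, 10], [0, 0, 0], 48],
  [[2, 0, 10], [0, 0, 0], 42],
  [[2, 0, 10], [0, 0, 0], 36],
  [[2, 0, 10], [0, 0, 0], 36],
  [[2, 0, 10], [0, 0, 0], 36],
  [[2, 0, 10], [0, 0, 0], 36],
])

```text
clock: 25.55
tcp_pos: [0.4203, 0.2816, 0.0634]
tool_rot: [-0.016, 3.141, 0.0]
force: [1.1, -0.2, 0.7]
gripper_width: 0.0431
```

Run:
```python
from h import *
s=state();print(s["tcp_pos"],s["gripper_width"],s["joint_vel"].round(3))
c=capture("wrist"); print(inhand(c,.073-s["tcp_pos"][2]))
print(delta([*PK[3][:2],.235]))
```

```text
[0.4203355  0.28155773 0.0633867 ] 0.04306283178195294 [ 0.001  0.001 -0.     0.    -0.002  0.001]
(array([ 217,  249,  113,  118, 9688], dtype=int32), array([[ 0.0038,  0.0003, -0.0096],
       [ 0.0048, -0.0196, -0.0096],
       [ 0.0048,  0.0206, -0.0096],
       [-0.0218,  0.0006, -0.0096]]))
(array([ -94.4, -292.2, -171.6]), array([ 0.01,  0.02, -0.03]))
```

>>> play_rows([
  [[0, 0, -30], [0, 0, 0], 36],
  [[-2, -5, -68], [0, 0, 0], 36],
  [[-10, -25, -104], [0, 0, 0], 36],
  [[-20, -55, -135], [0, 0, 0], 36],
  [[-30, -88, -158], [0, 0, 0], 36],
  [[-42, -124, -172], [0, 0, 0], 36],
  [[-54, -160, -172], [0, 0, 0], 36],
  [[-66, -196, -172], [0, 0, 0], 36],
  [[-78, -232, -172], [0, 0, 0], 36],
  [[-88, -265, -172], [0, 0, 0], 36],
  [[-94, -288, -172], [0, 0, 0], 36],
  [[-94, -292, -172], [0, 0, 0], 36],
])

```text
clock: 26.6
tcp_pos: [0.5179, -0.0134, 0.2351]
tool_rot: [-0.01, 3.141, -0.003]
force: [-0.0, 1.2, -0.9]
gripper_width: 0.0429
```

>>> play_rows([
  [[0, 0, 0], [0, 0, 0], 36],
  [[0, 0, 0], [0, 0, 0], 36],
  [[0, 0, 0], [0, 0, 0], 36],
  [[0, 0, 0], [0, 0, 0], 36],
  [[0, 0, 0], [0, 0, 0], 36],
])

```text
clock: 27.02
tcp_pos: [0.5168, -0.0084, 0.2353]
tool_rot: [0.018, -3.141, -0.0]
force: [0.1, 0.2, -0.5]
gripper_width: 0.0426
```

Run:
```python
from h import *
c=capture("wrist"); save(c,"w20"); s=state();print(s["joint_vel"].round(3)); print(inhand(c,.0096))
print(s["tcp_pos"],delta([.5176,-.0097,.0644]))
for o in spares(): print(o)
```

```text
[-0.004  0.001 -0.002 -0.001 -0.001 -0.001]
(array([  212,   249,   118,   119, 10943], dtype=int32), array([[ 0.0037, -0.0004, -0.0096],
       [ 0.0032, -0.0213, -0.0096],
       [ 0.0032,  0.0208, -0.0096],
       [-0.0222, -0.0004, -0.0096]]))
[ 0.51690923 -0.00853844  0.23530663] (array([ -0.7,  -1.2, 170.9]), array([0.01, 0.  , 0.07]))
(array([155.2, 279.2]), 10.3, 329, array([0.4178, 0.3715, 0.069 ]))
```

View pics/w20.png

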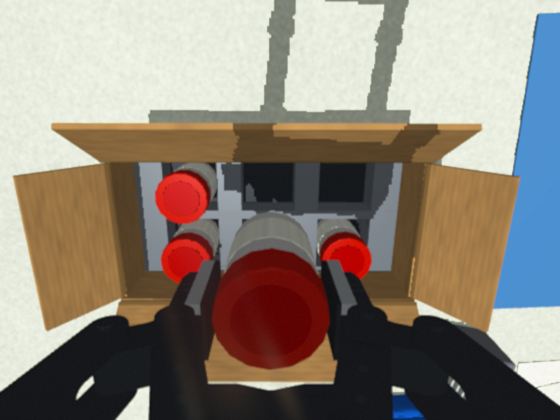

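>>> play_rows([
  [[0, -1, 25], [0, 0, 0], 36],
  [[0, -1, 60], [0, 0, 0], 36],
  [[0, -1, 90], [0, 0, 0], 36],
  [[0, -1, 112], [0, 0, 0], 36],
  [[0, -1, 124], [0, 0, 0], 36],
  [[0, -1, 130], [0, 0, 0], 36],
  [[0, -1, 130], [0, 0, 0], 36],
  [[0, -1, 130], [0, 0, 0], 36],
  [[0, -1, 130], [0, 0, 0], 36],
  [[0, -1, 130], [0, 0, 0], 36],
])

```text
clock: 27.95
tcp_pos: [0.5187, -0.0107, 0.1072]
tool_rot: [-0.016, 3.138, -0.0]
force: [-0.1, -0.3, -0.7]
gripper_width: 0.0429
```

Run:
```python
from h import *
c=capture("wrist"); save(c,"w21"); s=state();print(s["joint_vel"].round(3))
print(s["tcp_pos"],delta([.5176,-.0097,.0644]))
```

```text
[-0.001  0.003  0.008 -0.001 -0.001 -0.001]
[ 0.51845977 -0.01069177  0.10697134] (array([ 1. ,  1. , 42.6]), array([-0.01,  0.18, -0.03]))
```

View pics/w21.png

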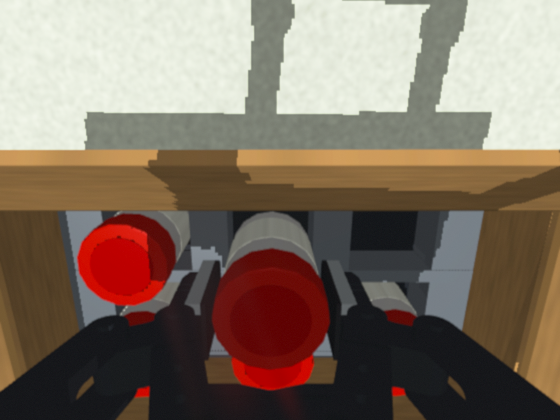

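>>> play_rows([
  [[1, 1, 6], [0, 0, 0], 36],
  [[1, 1, 14], [0, 0, 0], 36],
  [[1, 1, 22], [0, 0, 0], 36],
  [[1, 1, 30], [0, 0, 0], 36],
  [[1, 1, 36], [0, 0, 0], 36],
  [[1, 1, 39], [0, 0, 0], 36],
  [[1, 1, 41], [0, 0, 0], 36],
  [[1, 1, 42], [0, 0, 0], 36],
  [[1, 1, 42], [0, 0, 0], 36],
])

```text
clock: 28.75
tcp_pos: [0.5161, -0.0095, 0.0646]
tool_rot: [0.016, -3.14, -0.0]
force: [-6.0, 0.1, 11.5]
gripper_width: 0.0429
```

>>> play_rows([
  [[0, 0, -1], [0, 0, 0], 46],
  [[0, 0, -1], [0, 0, 0], 50],
  [[0, 0, -1], [0, 0, 0], 54],
  [[0, 0, -1], [0, 0, 0], 54],
  [[0, 0, -10], [0, 0, 0], 54],
  [[0, 0, -30], [0, 0, 0], 54],
  [[0, 0, -60], [0, 0, 0], 54],
  [[0, 0, -95], [0, 0, 0], 56],
  [[0, 0, -125], [0, 0, 0], 60],
  [[0, 0, -140], [0, 0, 0], 62],
  [[0, 0, -140], [0, 0, 0], 62],
  [[0, 0, -140], [0, 0, 0], 62],
])

```text
clock: 29.75
tcp_pos: [0.5169, -0.0097, 0.2048]
tool_rot: [-0.016, 3.138, -0.0]
force: [-0.4, 1.4, -0.7]
gripper_width: 0.0619
```

Run:
```python
from h import *
c=capture("wrist"); save(c,"w22"); print(state()["tcp_pos"])
for o in spares(): print(o)
print(delta([.4162,.3710,.15]))
```

```text
[ 0.51579701 -0.00958391  0.20313854]
(array([155.3, 279.2]), 10.3, 330, array([0.4178, 0.3714, 0.069 ]))
(array([ 95. , 381.5,  52.3]), array([ 0.01, -0.13, -0.03]))
```

View pics/w22.png

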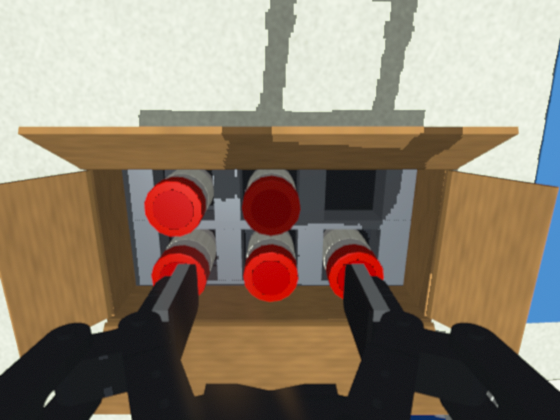

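Five pots are standing and only pocket 1 at (350,190) is empty. I'll fetch the last spare at (0.417,0.371).

>>> play_rows([
  [[9, 37, 0], [0, 0, 0], 62],
  [[18, 74, 0], [0, 0, 0], 62],
  [[27, 111, 0], [0, 0, 0], 62],
  [[36, 148, 0], [0, 0, 0], 62],
  [[45, 185, 0], [0, 0, 0], 62],
  [[54, 222, 0], [0, 0, 0], 62],
  [[63, 259, 0], [0, 0, 0], 62],
  [[72, 296, 10], [0, 0, 0], 62],
  [[80, 333, 25], [0, 0, 0], 62],
  [[90, 366, 42], [0, 0, 0], 62],
  [[95, 382, 52], [0, 0, 0], 62],
  [[95, 382, 52], [0, 0, 0], 62],
])

```text
clock: 30.85
tcp_pos: [0.4133, 0.3725, 0.146]
tool_rot: [0.022, -3.134, 0.007]
force: [0.3, -1.1, -0.1]
gripper_width: 0.0618
```

>>> play_rows([
  [[0, 0, 0], [0, 0, 0], 62],
  [[0, 0, 10], [0, 0, 0], 62],
  [[0, 0, 30], [0, 0, 0], 62],
  [[0, 0, 50], [0, 0, 0], 62],
  [[0, 0, 67], [0, 0, 0], 62],
  [[0, 0, 77], [0, 0, 0], 62],
  [[0, 0, 77], [0, 0, 0], 62],
  [[0, 0, 77], [0, 0, 0], 62],
  [[0, 0, 77], [0, 0, 0], 62],
  [[0, 0, 77], [0, 0, 0], 62],
])

```text
clock: 31.68
tcp_pos: [0.4185, 0.372, 0.0758]
tool_rot: [-0.015, 3.139, 0.003]
force: [1.0, 0.5, 0.1]
gripper_width: 0.0619
```

Run:
```python
from h import *
c=capture("wrist"); save(c,"w23"); s=state(); print(s["tcp_pos"],s["joint_vel"].round(3)); print(inhand(c,.073-s["tcp_pos"][2]))
```

```text
[0.41834445 0.37205639 0.07575811] [ 0.005  0.001  0.002 -0.001 -0.     0.001]
(array([ 218,  229,  103,  110, 7480], dtype=int32), array([[ 0.0065, -0.0012,  0.0027],
       [ 0.0088, -0.0209,  0.0027],
       [ 0.0088,  0.0188,  0.0028],
       [-0.0188,  0.0005,  0.0028]]))
```

View pics/w23.png

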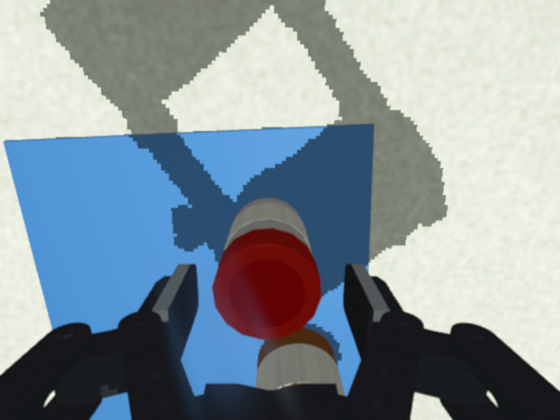

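>>> play_rows([
  [[2, -1, 5], [0, 0, 0], 62],
  [[2, -1, 11], [0, 0, 0], 62],
  [[2, -1, 11], [0, 0, 0], 62],
  [[2, -1, 11], [0, 0, 0], 54],
  [[2, -1, 11], [0, 0, 0], 48],
  [[2, -1, 11], [0, 0, 0], 42],
  [[2, -1, 11], [0, 0, 0], 36],
  [[2, -1, 11], [0, 0, 0], 36],
  [[2, -1, 11], [0, 0, 0], 36],
  [[2, -1, 11], [0, 0, 0], 36],
])

```text
clock: 32.57
tcp_pos: [0.4154, 0.3705, 0.0633]
tool_rot: [-0.016, 3.141, 0.0]
force: [0.3, 1.0, 0.8]
gripper_width: 0.043
```

Run:
```python
from h import *
s=state();print(s["tcp_pos"],s["gripper_width"],s["joint_vel"].round(3))
c=capture("wrist"); print(inhand(c,.073-s["tcp_pos"][2]))
print(delta([*PK[1][:2],.235]))
```

```text
[0.41542997 0.37053642 0.06334727] 0.04295545209774865 [-0.002 -0.     0.001 -0.     0.    -0.001]
(array([  215,   248,   115,   119, 10353], dtype=int32), array([[ 0.0041, -0.    , -0.0097],
       [ 0.0046, -0.0203, -0.0097],
       [ 0.0045,  0.0206, -0.0096],
       [-0.0218,  0.0003, -0.0096]]))
(array([ -98.4, -309.2, -171.7]), array([ 0.01,  0.02, -0.03]))
```

>>> play_rows([
  [[0, 0, -30], [0, 0, 0], 36],
  [[0, -5, -68], [0, 0, 0], 36],
  [[-4, -25, -104], [0, 0, 0], 36],
  [[-14, -57, -135], [0, 0, 0], 36],
  [[-26, -92, -158], [0, 0, 0], 36],
  [[-38, -128, -172], [0, 0, 0], 36],
  [[-50, -164, -172], [0, 0, 0], 36],
  [[-64, -200, -172], [0, 0, 0], 36],
  [[-78, -236, -172], [0, 0, 0], 36],
  [[-90, -270, -172], [0, 0, 0], 36],
  [[-98, -298, -172], [0, 0, 0], 36],
  [[-98, -309, -172], [0, 0, 0], 36],
])

```text
clock: 33.62
tcp_pos: [0.5174, 0.0588, 0.2352]
tool_rot: [-0.011, 3.141, -0.002]
force: [0.5, 0.7, -0.3]
gripper_width: 0.0426
```

>>> play_rows([
  [[0, 0, 0], [0, 0, 0], 36],
  [[0, 0, 0], [0, 0, 0], 36],
  [[0, 0, 0], [0, 0, 0], 36],
  [[0, 0, 0], [0, 0, 0], 36],
  [[0, 0, 0], [0, 0, 0], 36],
])

```text
clock: 34.03
tcp_pos: [0.516, 0.0637, 0.2352]
tool_rot: [0.019, -3.141, -0.0]
force: [-0.1, -0.6, -1.7]
gripper_width: 0.0428
```

Run:
```python
from h import *
c=capture("wrist"); save(c,"w24"); s=state();print(s["joint_vel"].round(3)); print(inhand(c,.0096))
print(s["tcp_pos"],delta([.5168,.0623,.0643]))
```

```text
[-0.005  0.002 -0.002 -0.002  0.001 -0.002]
(array([  212,   248,   118,   118, 10936], dtype=int32), array([[ 0.0043, -0.0004, -0.0096],
       [ 0.004 , -0.0213, -0.0096],
       [ 0.0039,  0.0208, -0.0096],
       [-0.0213, -0.0004, -0.0096]]))
[0.51610767 0.06361212 0.23525253] (array([ -0.7,  -1.4, 171. ]), array([ 0.01, -0.01,  0.08]))
```

>>> play_rows([
  [[0, -1, 25], [0, 0, 0], 36],
  [[0, -1, 60], [0, 0, 0], 36],
  [[0, -1, 90], [0, 0, 0], 36],
  [[0, -1, 112], [0, 0, 0], 36],
  [[0, -1, 124], [0, 0, 0], 36],
  [[0, -1, 130], [0, 0, 0], 36],
  [[0, -1, 130], [0, 0, 0], 36],
  [[0, -1, 130], [0, 0, 0], 36],
  [[0, -1, 130], [0, 0, 0], 36],
  [[0, -1, 130], [0, 0, 0], 36],
])

```text
clock: 34.92
tcp_pos: [0.518, 0.0615, 0.1072]
tool_rot: [-0.016, 3.138, 0.0]
force: [0.6, 0.2, -1.3]
gripper_width: 0.043
```

Run:
```python
from h import *
c=capture("wrist"); save(c,"w25"); s=state();print(s["joint_vel"].round(3))
print(s["tcp_pos"],delta([.5168,.0623,.0643]))
```

```text
[-0.002  0.003  0.008  0.001 -0.005 -0.001]
[0.51774409 0.06149434 0.10699174] (array([ 1.1,  0.8, 42.7]), array([ 0.01,  0.18, -0.03]))
```

View pics/w25.png

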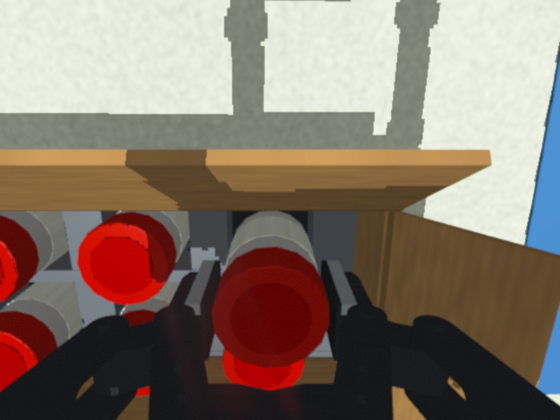

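>>> play_rows([
  [[1, 1, 6], [0, 0, 0], 36],
  [[1, 1, 14], [0, 0, 0], 36],
  [[1, 1, 22], [0, 0, 0], 36],
  [[1, 1, 30], [0, 0, 0], 36],
  [[1, 1, 36], [0, 0, 0], 36],
  [[1, 1, 39], [0, 0, 0], 36],
  [[1, 1, 41], [0, 0, 0], 36],
  [[1, 1, 42], [0, 0, 0], 36],
  [[1, 1, 42], [0, 0, 0], 36],
])

```text
clock: 35.72
tcp_pos: [0.5154, 0.0623, 0.0646]
tool_rot: [0.016, -3.14, 0.0]
force: [-5.2, -0.2, 11.8]
gripper_width: 0.0429
```

>>> play_rows([
  [[0, 0, -1], [0, 0, 0], 46],
  [[0, 0, -1], [0, 0, 0], 50],
  [[0, 0, -1], [0, 0, 0], 54],
  [[0, 0, -1], [0, 0, 0], 54],
  [[0, 0, -10], [0, 0, 0], 54],
  [[0, 0, -30], [0, 0, 0], 54],
  [[0, 0, -60], [0, 0, 0], 54],
  [[0, 0, -95], [0, 0, 0], 54],
  [[0, 0, -125], [0, 0, 0], 54],
  [[0, 0, -160], [0, 0, 0], 30],
  [[0, 0, -180], [0, 0, 0], 10],
  [[0, 0, -180], [0, 0, 0], 0],
])

```text
clock: 36.72
tcp_pos: [0.5188, 0.0628, 0.2502]
tool_rot: [-0.016, 3.13, 0.001]
force: [1.6, 0.8, 0.7]
gripper_width: 0.0184
```

Run:
```python
from h import *
c=capture("wrist"); save(c,"w26"); print(state()["tcp_pos"])
c=capture("top"); save(c,"t26",(220,130,440,300),3.4)
c=capture("scene"); save(c,"s26",(130,120,360,280),3.4)
```

```text
[0.51743279 0.06262753 0.24729071]
```

View pics/w26.png

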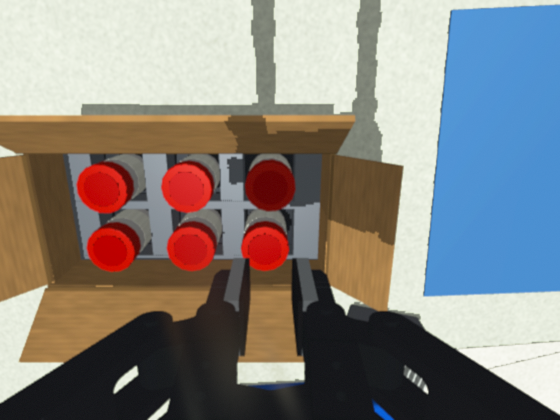

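View pics/s26.png

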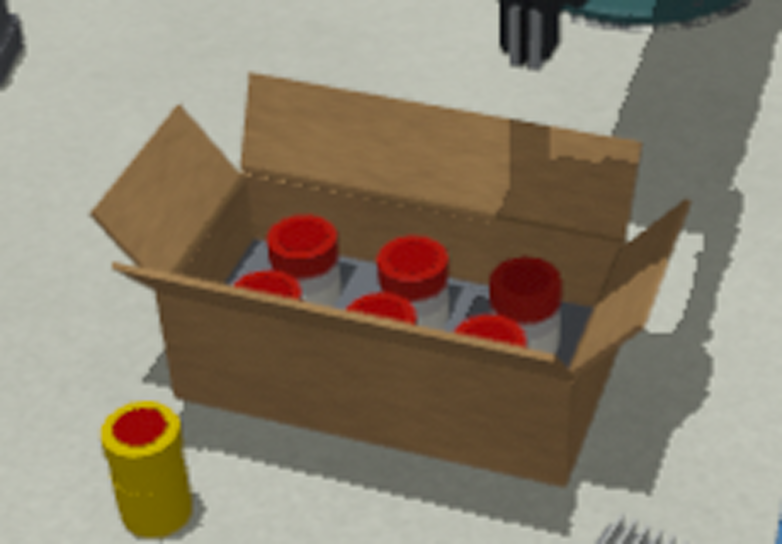

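All six pots are standing in the pockets. Next I'll work out the opening angle of each flap from its free edge in the first top image.

Run:
```python
from h import *
from scipy.optimize import brentq
c=capture("top")
E={"L":((260.6,217),lambda a:carton(0,.124-.0615*np.cos(a),.084+.0615*np.sin(a)),1),
"R":((422.3,216),lambda a:carton(0,-.124+.0615*np.cos(a),.084+.0615*np.sin(a)),1),
"N":((342,261.2),lambda a:carton(-.061+.0615*np.cos(a),0,.0885+.0615*np.sin(a)),0),
"F":((341,166.2),lambda a:carton(.061-.0615*np.cos(a),0,.0885+.0615*np.sin(a)),0)}
for k,(uv,f,ax) in E.items():
    g=lambda a:(ray(c,[uv],f(a)[2])[0]-f(a))[ax]
    try:
        a=brentq(g,1.6,2.8); print(k,round(a,3),f(a).round(4))
    except Exception as e: print(k,[round(g(x)*1000,1) for x in (1.6,1.9,2.2,2.5,2.8)])
print(state()["tcp_pos"])
for y in (.20,.16,.12): print(delta([.546,y,.2]))
```

```text
L 2.191 [0.5449 0.1503 0.134 ]
R 2.238 [ 0.5483 -0.1714  0.1323]
N 2.074 [ 0.456  -0.0103  0.1424]
F 2.25 [ 0.6462 -0.0084  0.1363]
[0.51442079 0.06236028 0.24204889]
(array([-33. , 137.3,  42. ]), array([-0.01, -0.13, -0.03]))
(array([-32.6,  97.3,  42. ]), array([-0.01, -0.13, -0.03]))
(array([-32.2,  57.3,  42. ]), array([-0.01, -0.13, -0.03]))
```

View pics/t26.png

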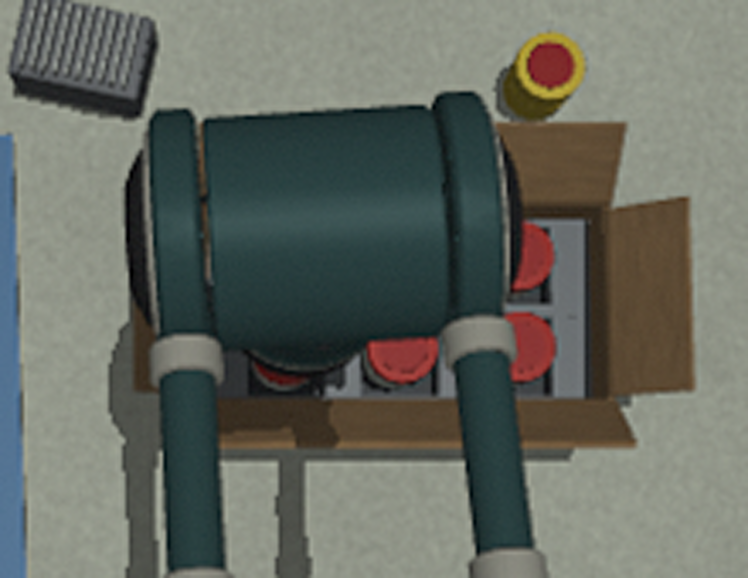

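>>> play_rows([
  [[-9, 35, 0], [0, 0, 0], 0],
  [[-18, 70, 0], [0, 0, 0], 0],
  [[-26, 105, 0], [0, 0, 0], 0],
  [[-31, 130, 0], [0, 0, 0], 0],
  [[-31, 133, 0], [0, 0, 0], 0],
  [[-31, 133, 25], [0, 0, 0], 0],
  [[-31, 133, 55], [0, 0, 0], 0],
  [[-31, 133, 80], [0, 0, 0], 0],
  [[-31, 133, 98], [0, 0, 0], 0],
  [[-31, 133, 104], [0, 0, 0], 0],
  [[-31, 133, 104], [0, 0, 0], 0],
  [[-31, 133, 104], [0, 0, 0], 0],
])

```text
clock: 37.92
tcp_pos: [0.5447, 0.1953, 0.1387]
tool_rot: [0.015, -3.14, 0.001]
force: [-0.4, 0.6, 0.2]
gripper_width: 0.0
```

>>> play_rows([
  [[0, 0, 0], [0, 0, 0], 0],
  [[0, 0, 0], [0, 0, 0], 0],
  [[0, 0, 0], [0, 0, 0], 0],
])

```text
clock: 38.17
tcp_pos: [0.5462, 0.1959, 0.141]
tool_rot: [-0.015, 3.139, 0.001]
force: [0.0, 0.2, 0.1]
gripper_width: -0.0003
```

Run:
```python
from h import *
s=state(); print(s["tcp_pos"],s["gripper_width"],s["force"])
c=capture("wrist"); save(c,"w27")
c=capture("scene"); save(c,"s27",(130,60,410,280),2.8)
for y,z in ((.1311,.143),(.1173,.1413),(.1049,.1349),(.0955,.1247),(.0901,.1119),(.0891,.104)): print(delta([.545,y,z])[0])
```

```text
[0.54616934 0.19594049 0.14098294] -0.00034899260385482005 [0.00769396 0.18002674 0.10185625]
[  1.4 -64.8  -2.6]
[  1.5 -78.6  -0.9]
[  1.7 -91.    5.5]
[   1.8 -100.4   15.7]
[   1.9 -105.8   28.5]
[   1.9 -106.8   36.4]
```

View pics/s27.png

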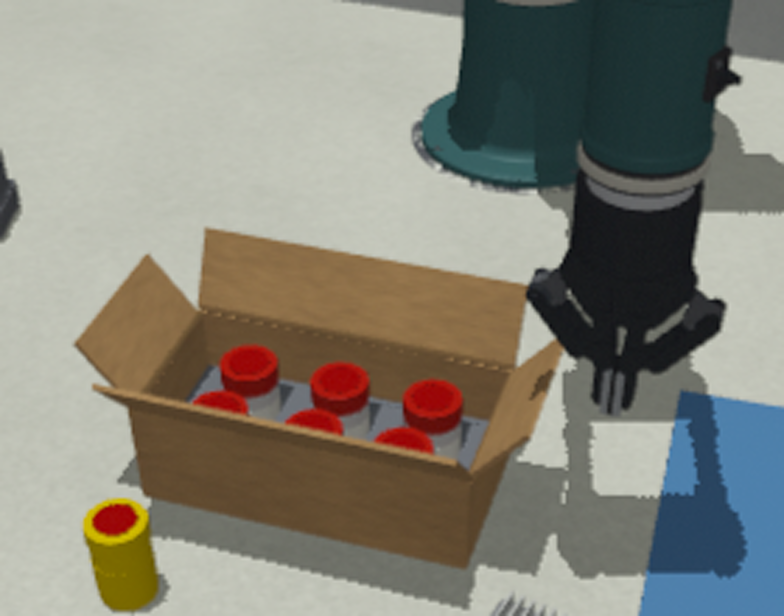

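View pics/w27.png

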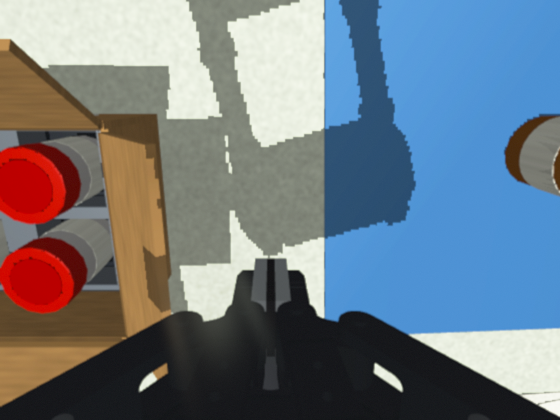

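>>> play_rows([
  [[1, -15, -1], [0, 0, 0], 0],
  [[1, -30, -2], [0, 0, 0], 0],
  [[1, -42, -2], [0, 0, 0], 0],
  [[1, -54, -3], [0, 0, 0], 0],
  [[1, -65, -3], [0, 0, 0], 0],
  [[1, -72, -2], [0, 0, 0], 0],
  [[1, -79, -1], [0, 0, 0], 0],
  [[1, -85, 2], [0, 0, 0], 0],
  [[1, -91, 5], [0, 0, 0], 0],
])

```text
clock: 39.02
tcp_pos: [0.5446, 0.1038, 0.1335]
tool_rot: [0.015, -3.141, 0.0]
force: [0.4, 1.4, 0.5]
gripper_width: 0.0002
```

Run:
```python
from h import *
s=state(); print(s["tcp_pos"],s["force"])
c=capture("scene"); save(c,"s28",(130,60,410,280),2.8)
```

```text
[0.54459214 0.10377145 0.13347027] [0.41955292 1.44161207 0.50731079]
```

View pics/s28.png

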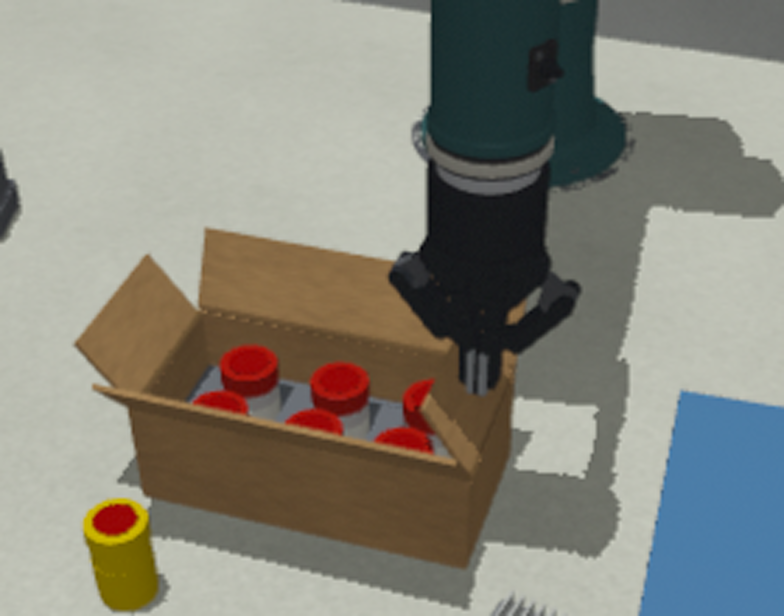

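The left end flap is following the fingertips and stands at about 50°. I'll carry it down.

>>> play_rows([
  [[0, -5, 4], [0, 0, 0], 0],
  [[0, -9, 9], [0, 0, 0], 0],
  [[0, -13, 15], [0, 0, 0], 0],
  [[0, -15, 21], [0, 0, 0], 0],
  [[0, -16, 26], [0, 0, 0], 0],
  [[0, -16, 29], [0, 0, 0], 0],
  [[0, -16, 30], [0, 0, 0], 0],
  [[0, -16, 30], [0, 0, 0], 0],
])

```text
clock: 39.73
tcp_pos: [0.5448, 0.0883, 0.105]
tool_rot: [0.016, -3.14, 0.002]
force: [-3.3, -2.7, 8.4]
gripper_width: 0.0003
```

>>> play_rows([
  [[0, 0, -20], [0, 0, 0], 0],
  [[0, 0, -55], [0, 0, 0], 0],
  [[0, -10, -85], [0, 0, 0], 0],
  [[-1, -45, -90], [0, 0, 0], 0],
  [[-1, -83, -90], [0, 0, 0], 0],
  [[-2, -121, -90], [0, 0, 0], 0],
  [[-2, -159, -90], [0, 0, 0], 0],
  [[-3, -197, -90], [0, 0, 0], 0],
  [[-3, -235, -90], [0, 0, 0], 0],
  [[-3, -270, -90], [0, 0, 0], 0],
  [[-3, -298, -90], [0, 0, 0], 0],
  [[-3, -306, -90], [0, 0, 0], 0],
])

```text
clock: 40.73
tcp_pos: [0.5509, -0.2211, 0.1938]
tool_rot: [0.011, -3.141, 0.002]
force: [0.6, -0.4, 0.0]
gripper_width: -0.0002
```

>>> play_rows([
  [[0, 0, 0], [0, 0, 0], 0],
  [[0, 0, 0], [0, 0, 0], 0],
  [[0, 0, 20], [0, 0, 0], 0],
  [[0, 0, 40], [0, 0, 0], 0],
  [[0, 0, 55], [0, 0, 0], 0],
  [[0, 0, 55], [0, 0, 0], 0],
  [[0, 0, 55], [0, 0, 0], 0],
  [[0, 0, 55], [0, 0, 0], 0],
  [[0, 0, 55], [0, 0, 0], 0],
])

```text
clock: 41.48
tcp_pos: [0.5523, -0.2169, 0.1409]
tool_rot: [-0.017, 3.139, -0.001]
force: [-0.0, 0.5, -0.6]
gripper_width: 0.0001
```

Run:
```python
from h import *
s=state(); print(s["tcp_pos"],s["gripper_width"],s["force"])
c=capture("scene"); save(c,"s29",(110,60,390,280),2.8)
h=-.1334
for th in (90,70,50,30,10,0):
    t=np.deg2rad(th); r=.04
    y=h+r*np.cos(t)-.002*np.sin(t)-.012; z=.084+r*np.sin(t)+.002*np.cos(t)+.019
    print(th,delta([.548,y,z])[0])
```

```text
[ 0.55233008 -0.21691735  0.14089642] 7.767238844285182e-05 [-0.00907411  0.54704311 -0.58291201]
90 [ 3.5 69.8 -2.1]
70 [ 3.4 83.6 -0.4]
50 [ 3.3 96.   5.9]
30 [  3.2 105.5  16.1]
10 [  3.2 110.9  28.9]
0 [  3.2 111.8  35.8]
```

View pics/s29.png

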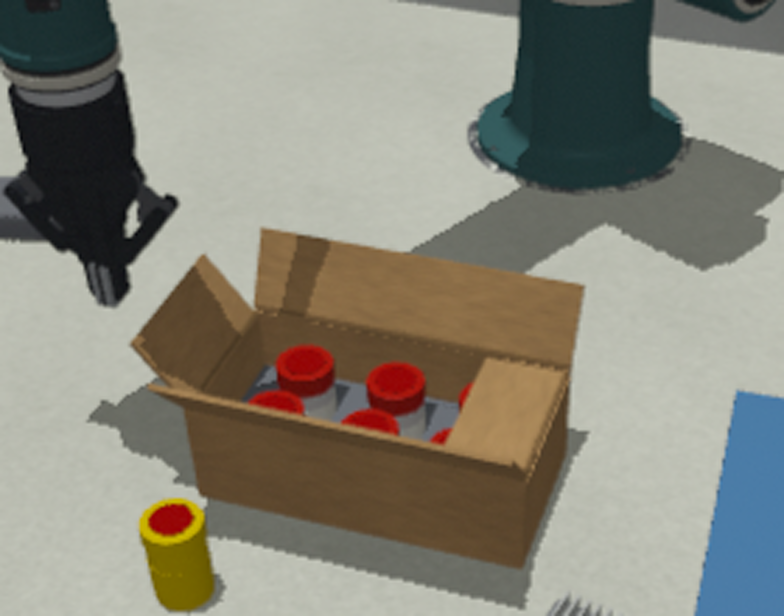

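The left end flap lies flat. The same sweep from the other side closes the right one.

>>> play_rows([
  [[3, 15, 0], [0, 0, 0], 0],
  [[3, 30, -1], [0, 0, 0], 0],
  [[3, 44, -2], [0, 0, 0], 0],
  [[3, 57, -2], [0, 0, 0], 0],
  [[3, 70, -2], [0, 0, 0], 0],
  [[3, 77, -1], [0, 0, 0], 0],
  [[3, 84, 0], [0, 0, 0], 0],
  [[3, 90, 3], [0, 0, 0], 0],
  [[3, 96, 6], [0, 0, 0], 0],
  [[3, 101, 11], [0, 0, 0], 0],
  [[3, 105, 16], [0, 0, 0], 0],
  [[3, 108, 22], [0, 0, 0], 0],
])

```text
clock: 42.53
tcp_pos: [0.547, -0.1088, 0.1165]
tool_rot: [0.016, -3.141, -0.001]
force: [0.5, 0.6, 0.6]
gripper_width: 0.0003
```

>>> play_rows([
  [[0, 2, 6], [0, 0, 0], 0],
  [[0, 3, 10], [0, 0, 0], 0],
  [[0, 3, 13], [0, 0, 0], 0],
  [[0, 3, 13], [0, 0, 0], 0],
  [[0, 3, 13], [0, 0, 0], 0],
])

```text
clock: 42.95
tcp_pos: [0.5468, -0.106, 0.105]
tool_rot: [0.015, -3.14, -0.001]
force: [-3.4, 2.6, 7.5]
gripper_width: 0.0001
```

Both end flaps are down, with contact at the flat height (tip at 86 mm). Next is the near side flap, approached from the robot's side.

>>> play_rows([
  [[0, 0, -20], [0, 0, 0], 0],
  [[0, 0, -55], [0, 0, 0], 0],
  [[0, 5, -85], [0, 0, 0], 0],
  [[15, 25, -90], [0, 0, 0], 0],
  [[40, 48, -90], [0, 0, 0], 0],
  [[68, 70, -90], [0, 0, 0], 0],
  [[98, 90, -90], [0, 0, 0], 0],
  [[122, 96, -90], [0, 0, 0], 0],
  [[132, 96, -90], [0, 0, 0], 0],
  [[132, 96, -90], [0, 0, 0], 0],
  [[132, 96, -90], [0, 0, 0], 0],
  [[132, 96, -90], [0, 0, 0], 0],
])

```text
clock: 43.95
tcp_pos: [0.4156, -0.0122, 0.1948]
tool_rot: [-0.014, 3.14, -0.001]
force: [0.6, 0.7, -0.4]
gripper_width: 0.0001
```

Run:
```python
from h import *
s=state(); print(s["tcp_pos"],s["joints"].round(2))
c=capture("scene"); save(c,"s30",(110,60,390,280),2.8)
c=capture("top"); save(c,"t30",(220,130,440,300),3.4)
```

```text
[ 0.41559432 -0.01222324  0.19476957] [-0.09 -0.2   2.19 -0.    1.15 -1.67]
```

View pics/s30.png

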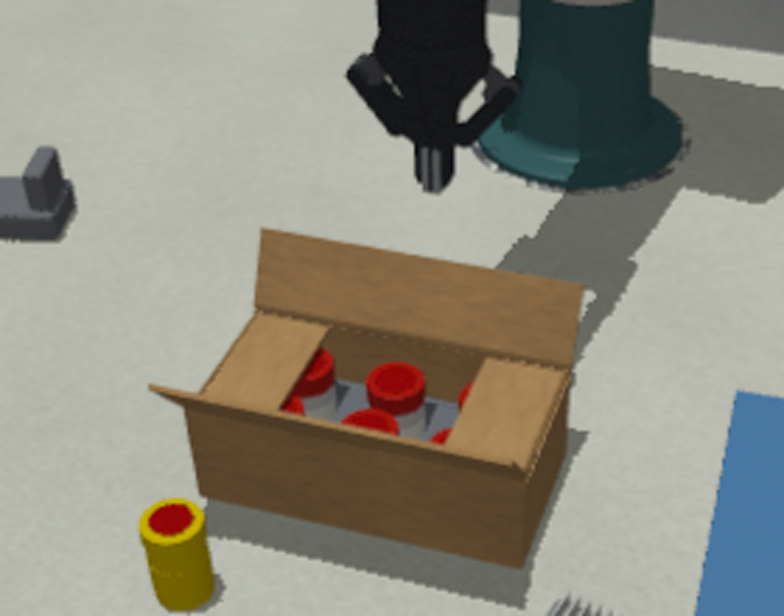

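View pics/t30.png

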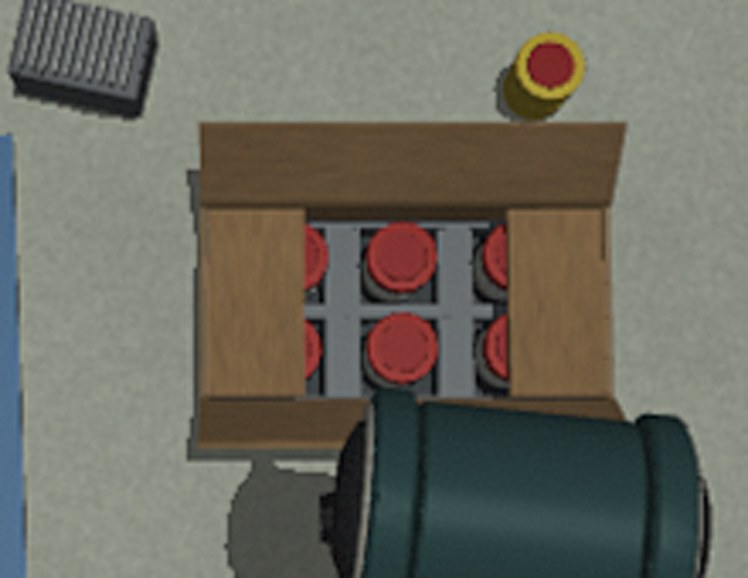

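>>> play_rows([
  [[0, 0, 15], [0, 0, 0], 0],
  [[0, 0, 35], [0, 0, 0], 0],
  [[0, 0, 48], [0, 0, 0], 0],
  [[0, 0, 52], [0, 0, 0], 0],
  [[0, 0, 52], [0, 0, 0], 0],
  [[0, 0, 52], [0, 0, 0], 0],
  [[0, 0, 52], [0, 0, 0], 0],
  [[0, 0, 52], [0, 0, 0], 0],
])

```text
clock: 44.72
tcp_pos: [0.4152, -0.0118, 0.1434]
tool_rot: [-0.015, 3.14, -0.0]
force: [0.0, -0.1, -0.0]
gripper_width: 0.0001
```

Run:
```python
from h import *
s=state(); print(s["tcp_pos"],s["force"])
for x,z in ((.4726,.1475),(.4864,.1458),(.4988,.1395),(.5082,.1292),(.5137,.1164),(.5146,.1095)): print(delta([x,-.011,z])[0])
```

```text
[ 0.41518254 -0.01175032  0.14337605] [ 0.01033618 -0.12354521 -0.03945771]
[-57.4   0.2  -4. ]
[-71.2   0.   -2.3]
[-83.6  -0.1   4. ]
[-93.   -0.2  14.4]
[-98.5  -0.2  27.2]
[-99.4  -0.2  34.1]
```

>>> play_rows([
  [[-15, 0, 0], [0, 0, 0], 0],
  [[-30, 0, -1], [0, 0, 0], 0],
  [[-44, 0, -3], [0, 0, 0], 0],
  [[-57, 0, -4], [0, 0, 0], 0],
  [[-64, 0, -3], [0, 0, 0], 0],
  [[-71, 0, -2], [0, 0, 0], 0],
  [[-78, 0, 1], [0, 0, 0], 0],
  [[-84, 0, 4], [0, 0, 0], 0],
  [[-89, 0, 9], [0, 0, 0], 0],
  [[-93, 0, 14], [0, 0, 0], 0],
  [[-96, 0, 20], [0, 0, 0], 0],
])

```text
clock: 45.63
tcp_pos: [0.5107, -0.0107, 0.1218]
tool_rot: [-0.016, 3.141, -0.0]
force: [0.1, -1.0, 1.1]
gripper_width: 0.0003
```

>>> play_rows([
  [[-2, 0, 6], [0, 0, 0], 0],
  [[-3, 0, 11], [0, 0, 0], 0],
  [[-3, 0, 14], [0, 0, 0], 0],
  [[-3, 0, 15], [0, 0, 0], 0],
  [[-3, 0, 15], [0, 0, 0], 0],
])

```text
clock: 46.05
tcp_pos: [0.5132, -0.0106, 0.1093]
tool_rot: [0.016, -3.141, 0.0]
force: [-6.2, 0.7, 17.4]
gripper_width: -0.0001
```

>>> play_rows([
  [[0, 0, -15], [0, 0, 0], 0],
  [[0, 0, -50], [0, 0, 0], 0],
  [[-5, 3, -82], [0, 0, 0], 0],
  [[-30, 8, -92], [0, 0, 0], 0],
  [[-66, 13, -92], [0, 0, 0], 0],
  [[-104, 18, -92], [0, 0, 0], 0],
  [[-140, 22, -92], [0, 0, 0], 0],
  [[-168, 25, -92], [0, 0, 0], 0],
  [[-180, 25, -92], [0, 0, 0], 0],
  [[-180, 25, -92], [0, 0, 0], 0],
  [[-180, 25, -92], [0, 0, 0], 0],
  [[-180, 25, -92], [0, 0, 0], 0],
])

```text
clock: 47.05
tcp_pos: [0.6914, 0.0161, 0.1982]
tool_rot: [0.016, -3.139, -0.0]
force: [-0.5, 0.2, -0.7]
gripper_width: 0.0001
```

Run:
```python
from h import *
s=state(); print(s["tcp_pos"],s["joints"].round(2))
c=capture("scene"); save(c,"s31",(110,60,390,280),2.8)
c=capture("wrist"); save(c,"w31")
```

```text
[0.691449   0.01608372 0.19822206] [-0.01  0.33  1.62 -0.    1.2  -1.59]
```

View pics/s31.png

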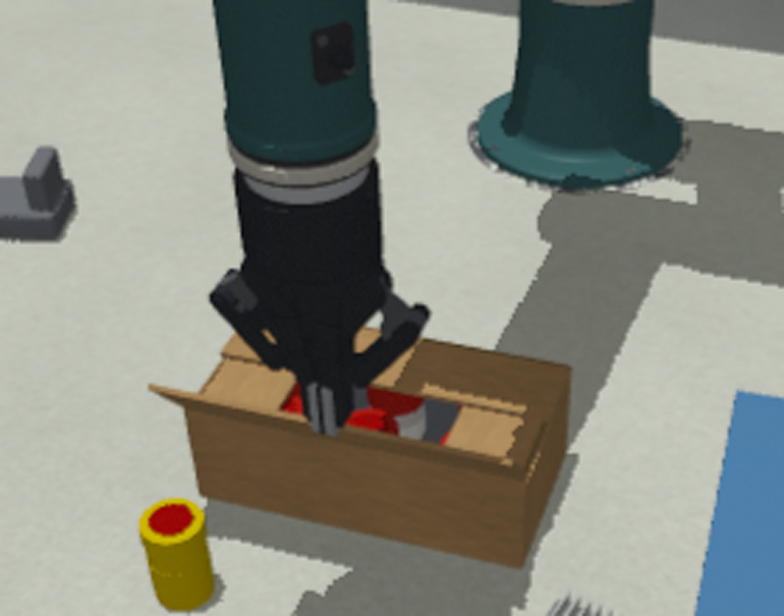

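View pics/w31.png

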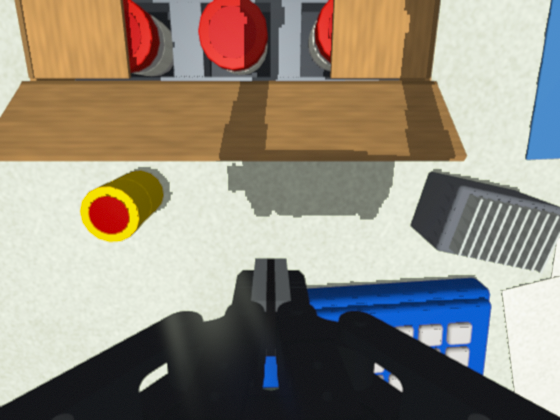

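>>> play_rows([
  [[0, 0, 15], [0, 0, 0], 0],
  [[0, 0, 35], [0, 0, 0], 0],
  [[0, 0, 50], [0, 0, 0], 0],
  [[0, 0, 57], [0, 0, 0], 0],
  [[0, 0, 57], [0, 0, 0], 0],
  [[0, 0, 57], [0, 0, 0], 0],
  [[0, 0, 57], [0, 0, 0], 0],
  [[0, 0, 57], [0, 0, 0], 0],
])

```text
clock: 47.82
tcp_pos: [0.6938, 0.0161, 0.1438]
tool_rot: [-0.016, 3.139, -0.0]
force: [-0.1, -0.3, -0.1]
gripper_width: 0.0
```

Run:
```python
from h import *
s=state(); print(s["tcp_pos"],s["force"])
for x,z in ((.6206,.1475),(.6068,.1458),(.5944,.1395),(.585,.1292),(.5796,.1164),(.5786,.1095)): print(delta([x,.015,z])[0])
```

```text
[0.69379967 0.01612836 0.14383422] [-0.12350062 -0.27943001 -0.09927676]
[73.2 -0.4 -3.8]
[87.  -0.3 -2.2]
[99.4 -0.1  4.1]
[ 1.088e+02 -1.000e-01  1.440e+01]
[114.3   0.   27.2]
[115.3   0.   34.1]
```

>>> play_rows([
  [[16, 0, 1], [0, 0, 0], 0],
  [[32, 0, 1], [0, 0, 0], 0],
  [[46, 0, 0], [0, 0, 0], 0],
  [[60, 0, -2], [0, 0, 0], 0],
  [[73, 0, -4], [0, 0, 0], 0],
  [[80, 0, -3], [0, 0, 0], 0],
  [[87, 0, -2], [0, 0, 0], 0],
  [[94, 0, 1], [0, 0, 0], 0],
  [[99, 0, 4], [0, 0, 0], 0],
  [[104, 0, 9], [0, 0, 0], 0],
  [[109, 0, 14], [0, 0, 0], 0],
  [[112, 0, 20], [0, 0, 0], 0],
])

```text
clock: 48.82
tcp_pos: [0.5803, 0.015, 0.1215]
tool_rot: [0.016, -3.141, 0.0]
force: [0.2, 0.2, -0.6]
gripper_width: -0.0
```

>>> play_rows([
  [[2, 0, 6], [0, 0, 0], 0],
  [[3, 0, 11], [0, 0, 0], 0],
  [[3, 0, 14], [0, 0, 0], 0],
  [[3, 0, 15], [0, 0, 0], 0],
  [[3, 0, 15], [0, 0, 0], 0],
])

```text
clock: 49.23
tcp_pos: [0.5773, 0.0151, 0.1093]
tool_rot: [0.016, -3.139, -0.0]
force: [-8.5, 0.2, 16.7]
gripper_width: 0.0002
```

Contact at the flat height. I'll lift, move the arm well clear to the left, and inspect.

>>> play_rows([
  [[0, 0, -10], [0, 0, 0], 0],
  [[0, 0, -35], [0, 0, 0], 0],
  [[0, 0, -70], [0, 0, 0], 0],
  [[0, 0, -105], [0, 0, 0], 0],
  [[5, 20, -130], [0, 0, 0], 0],
  [[15, 58, -140], [0, 0, 0], 0],
  [[25, 96, -140], [0, 0, 0], 0],
  [[35, 134, -140], [0, 0, 0], 0],
  [[45, 172, -140], [0, 0, 0], 0],
  [[55, 210, -140], [0, 0, 0], 0],
  [[65, 248, -140], [0, 0, 0], 0],
  [[75, 286, -140], [0, 0, 0], 0],
])

```text
clock: 50.23
tcp_pos: [0.4992, 0.302, 0.247]
tool_rot: [0.016, -3.141, 0.0]
force: [0.8, -0.2, 0.5]
gripper_width: 0.0
```

>>> play_rows([
  [[10, 38, 0], [0, 0, 0], 0],
  [[20, 76, 0], [0, 0, 0], 0],
  [[30, 114, 0], [0, 0, 0], 0],
  [[40, 150, 0], [0, 0, 0], 0],
  [[50, 180, 0], [0, 0, 0], 0],
  [[60, 200, 0], [0, 0, 0], 0],
  [[60, 200, 0], [0, 0, 0], 0],
  [[60, 200, 0], [0, 0, 0], 0],
  [[60, 200, 0], [0, 0, 0], 0],
])

```text
clock: 50.98
tcp_pos: [0.4381, 0.4992, 0.2466]
tool_rot: [0.016, -3.141, 0.002]
force: [-0.3, -0.4, -0.6]
gripper_width: -0.0002
```

Run:
```python
from h import *
s=state(); print(s["tcp_pos"],s["force"],s["clock"])
c=capture("scene"); save(c,"s32"); save(c,"s32c",(130,120,360,280),3.4)
c=capture("top"); save(c,"t32"); save(c,"t32c",(220,130,440,300),3.4)
```

```text
[0.43806262 0.49918914 0.24659192] [-0.30643322 -0.3880981  -0.59510574] 50.9833
```

View pics/s32c.png

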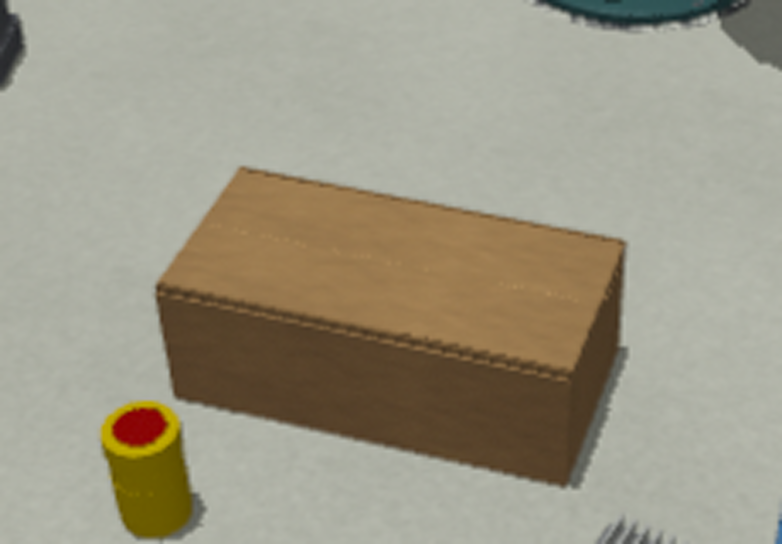

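View pics/t32.png

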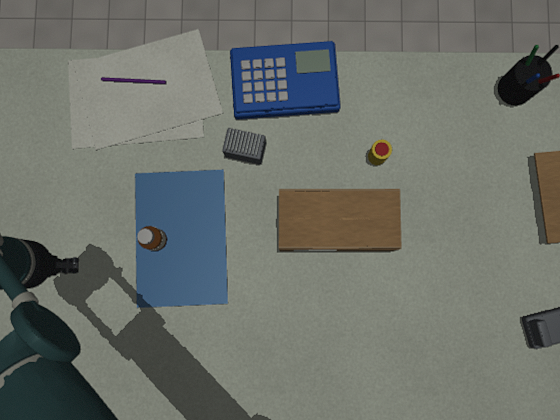

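View pics/t32c.png

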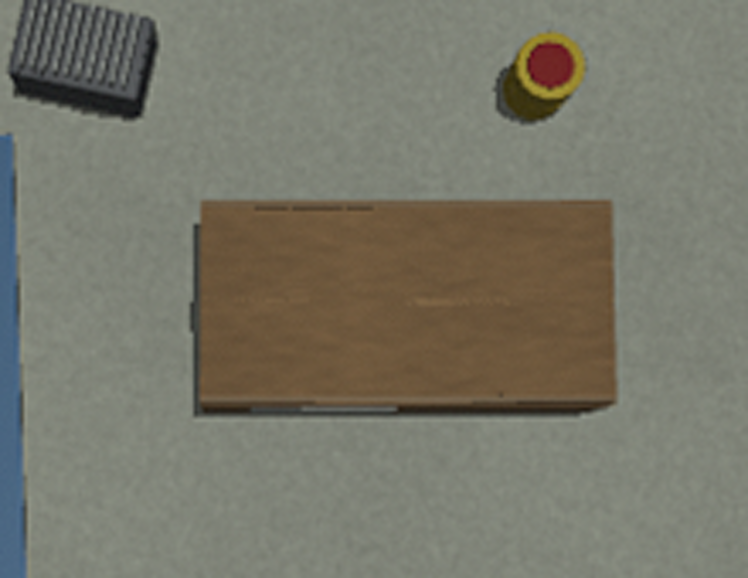

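View pics/s32.png

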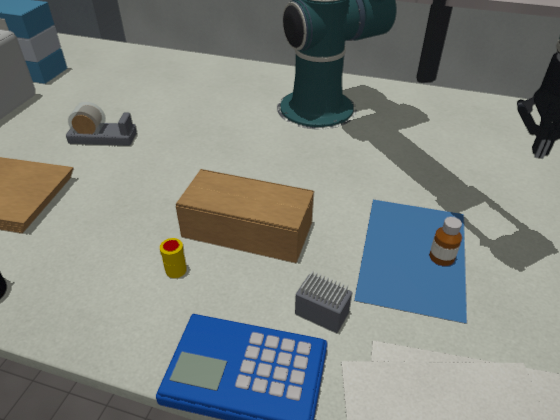

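The carton is shut flat on top, with both side flaps meeting along the middle seam. The bottle, rack and yellow pot look as they did at the start. I'll check numerically that the bottle, rack and look-alike haven't moved, then hand in.

Run:
```python
from h import *
a=cv2.imread("pics/scene0.png"); b=cv2.imread("pics/s32.png")
for n,(u0,v0,u1,v1) in {"bottle":(432,216,466,268),"rack":(292,274,354,330),"yellow":(158,234,190,280)}.items():
    T=a[v0:v1,u0:u1]; S=b[v0-8:v1+8,u0-8:u1+8]
    _,m,_,p=cv2.minMaxLoc(cv2.matchTemplate(S,T,cv2.TM_CCOEFF_NORMED)); print(n,round(m,3),p[0]-8,p[1]-8)
```

```text
bottle 0.769 0 0
rack 0.994 0 0
yellow 0.951 0 0
```

Run:
```python
from rig import close_job, state
print(close_job()); print(state()["clock"])
```

```text
the job is handed in; nothing more can be done
None
the job is handed in; nothing more can be done
```

The carton is packed and closed, and the job is handed in at about 51 s on the robot's clock, well under 210 s.

**Packing:** only pocket 4 held a pot at the start, so I stood all five spares in pockets 1, 2, 3, 5 and 6. Each was lowered until it touched the pocket floor at the height I expected (4 to 12 N), then released.

**Closing:** I folded the two short end flaps flat first, then the near and far side flaps on top of them.

**Last checks:**
- Before closing, the pictures showed all six pots standing in their pockets.
- Each flap met the fingertips at its flat height, with at most 17 N, and the final top and scene pictures show a flat, shut lid.
- The bottle, slide rack and yellow look-alike all matched their starting positions to the pixel. The bottle's match was weaker (0.77), probably because pots that stood next to it are gone and the robot's shadow now falls there.

**What went wrong:** one grasp, of the pot for pocket 6, came down about 4 mm to the side and 6 mm high because the arm had not settled. I opened the jaws, re-aimed and gripped it again before lifting. I saw no pot knocked aside during the run.

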